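# Pass a biscuit tin under the height gauge

## Task

The biscuit tin's lid is standing proud: press it fully home, then slide the tin lengthwise along the gauge's channel, under the bar, to check that it clears the packing height, and bed it against the end stop with a steady push of 12 to 18 N for about a second. Find the stop by feel and be gentle: do not press the tin down hard on the table, do not ram it into the gauge, and leave everything else on the table where it is. Let go of the tin, lid home, lying flat at the stop.

Things in the scene. Friction and masses are not known exactly. Their poses are not given: they have to be found in the camera images.
- table: The white bench top, surface at z = 0. The tin slides directly on it. The tin dents if it is pressed down on the table with more than 45 N.
- tin: Loose rectangular bare-aluminium biscuit tin with a flat lid, 160 long (its x) x 62 wide (its y) x 38 high without the lid, 42 high with the lid home; 0.35 to 0.8 kg; sliding it on the table takes 1.5 to 6 N. Both ends are alike. Origin at the centre of its underside, z up. It starts with an end roughly towards the gauge's mouth.
- lid (a joint): How far the tin's lid stands proud, in m: 0 is fully home, starts at 0.005 to 0.009. The lid is a bare-aluminium plate 158 x 60 x 4 that moves straight down into the tin against about 7 N of friction, stays where it is left, and comes to a hard stop at 0.
- lid_top (a point): Centre of the lid's upper face; 42 mm above the table when the lid is home.
- gauge: Height gauge fixed to the table: two wooden rails, a bridge bar across them, an end stop. Origin on the table midway below the bar; x is the way the tin passes, from the open mouth (-x) to the stop (+x), y across, z up. No floor: the tin slides on the table. The stop, a wooden block 34 high, was clamped by hand: its face is somewhere from x = +95 to +135, not measured, and does not give. Thrown out of true if the tin presses on it with more than 25 N.
- bar (a point): Middle of the underside of the square steel bridge bar, at gauge x = 0, 44.5 mm above the table. The bar is 16 along x and 14 high (top at 58.5), spans the channel along y, and stands on two wooden posts 26 along x, 58.5 high, outer faces at y = +-61.
- mouth (a point): Middle of the channel's mouth on the table, at gauge x = -49. Rails 22 high leave a channel 66 wide from x = -20 to +160; from x = -20 to -49 they flare to about 78 wide, and outside the flare nothing reaches past y = +-49.
- ring_cutter: Bystander: round orange biscuit cutter, open ring, 64 across, 28 high, beside the gauge. Origin at the centre of its underside.
- jar: Bystander: small closed amber jar, 52 across, 75 high, on the gauge's other side. Origin at the centre of its underside.
- square_cutter: Bystander: small open steel box-shaped cutter 60 x 45 x 24 high, near the tin's end that is away from the gauge. Origin at the centre of its underside.
- bowl: Bystander: white bowl, 120 across, 55 high. Origin at the centre of its underside.
- spatula: Bystander: wooden-handled spatula 280 long, lying flat. Origin near its middle.
- cup: Bystander: white cup 66 across, 60 high. Origin at the centre of its underside.
Things that resemble listed ones, but are neither listed nor needed, are in the scene too. Of the things like the tin, leave any that is pink; of the rest the smaller one is meant.

How it is judged (in metres and radians):
On the way, in this order (a step that is already met when the one before it is completed fails the run):
1. the lid is pressed home, within 1.5 mm, while the tin is still outside the gauge (value of joint lid below 0.0015 m and x of tin in the frame of gauge below -0.09 m), for 0.2 s.
2. the tin's front end is under the bar and in the channel (x of tin in the frame of gauge above -0.06 m and y of tin in the frame of gauge between -0.006 and 0.006 m and angle between the x axis of tin and the x axis of gauge, either way round below 0.08 rad and height (world z) of tin below 0.006 m), for 0.1 s.
3. the tin is held still against the end stop with a steady push: at least 5 N reaches the gauge, the table's friction taking the rest (contact force between tin and gauge above 5 N and linear speed of tin below 0.005 m/s and x of tin in the frame of gauge above 0.0135 m and angle between the x axis of tin and the x axis of gauge, either way round below 0.06 rad and value of joint lid below 0.0015 m), for 0.4 s.
At the end, for the whole second after the job is handed in: The tin lies flat and at rest in the gauge's channel, under the bar, where it was bedded at the stop: its origin 12.5 to 58 mm past the bar (the stop's possible places), within 5 mm of the channel's middle and 0.06 rad of its direction, lid home within 1.5 mm, released (x of tin in the frame of gauge between 0.0125 and 0.058 m and y of tin in the frame of gauge between -0.005 and 0.005 m and angle between the x axis of tin and the x axis of gauge, either way round below 0.06 rad and angle between tin's own z axis and vertical below 0.05 rad and height (world z) of tin below 0.004 m and value of joint lid below 0.0015 m and linear speed of tin below 0.01 m/s); the robot touches nothing.
It fails at once if the tin was pressed against the gauge with more than 25 N (contact force between tin and gauge above 25 N).
It fails at once if the tin was pressed on the table with more than 45 N (contact force between tin and table above 45 N).
It fails at once if a bystander was moved more than 20 mm (distance of any of ring_cutter, jar, square_cutter, bowl, spatula, cup from where it was at the start of the episode above 0.02 m).
It also fails if it takes over 72 s, if anything falls off the work surface, if the arm or the gripper's body presses on something with over 40 N, if the wrist force passes 120 N, or if a joint passes its speed limit or range.

## Robot

A 6-joint arm with a two-finger parallel gripper is mounted at the origin on the work surface. World frame = base frame: x ahead of the robot, y to its left, z up, the work surface at z = 0. Lengths are in m, angles in degrees, forces in N, time in s.
With the tool pointing down it reaches from about 0.375 to 0.9 m from the base axis. Payload 3.1 kg.
Tool frame: the origin (TCP) lies between the finger pads; the fingertips stand 22 mm ahead of it and the grasp point (between the pads) lies 3 mm ahead of it (bot.tip_extent is the distance from the TCP to the fingertips, in m); y points along the fingers, z is the direction in which the jaws open and shut, and the axes are right-handed (so a half turn about y gives the same grasp; the last joint's range is limited). The gripper opens to 87 mm and grips with 3 to 60 N. Pads are 19 mm wide; open, the fingers measure 117 mm over their backs; the gripper's body (75 mm by 190 mm) begins 51 mm behind the grasp point.
Start: joints at [65.69, 30.224, 82.088, -0, 67.689, -10.227], TCP at [0.152, 0.606, 0.22] pointing down, gripper open.
Joint ranges: [-176.69, 176.69], [-43.24, 126.21], [12.49, 139.97], [-82, 262], [0, 151.66], [-163.58, 163.58]. Speed limits (degrees/s): [159.86, 159.86, 180, 180, 180, 180].

## Interface

Orientations are given as a 3x3 rotation matrix whose columns are the frame's x, y, z axes.
In Python, from rig import bot, eyes, models gives the robot as it stands. The module is installed in compiled form; this text tells all that it offers.
- The arm moves only by the tool arm_command, never from a script. Its arguments are lists of equal length, an entry for each row: "translation": the shift along the tool's x, y, z each as a share of 0.08 m, from -1 to 1, a list of three; "rotation": the turn, a rotation vector about the tool's x, y, z each as a share of 60 degrees, from -1 to 1, a list of three; "grip": the closure, from -1 (fully open) to 1 (shut), so that 0 is half open. In form: {"translation": [[x, y, z], ...], "rotation": [[rx, ry, rz], ...], "grip": [grip, ...]}. A call has 1 to 5 rows; each row is the pose to reach, as a shift and turn from the pose commanded when the call began, along the tool's axes at that moment; what a row does not reach only later rows make up. A row lasts 1/10 s, in which the tool goes at most 50 mm and 8.59 degrees, less where a joint would pass 70% of its speed; a pose out of reach is approached as far as the arm can. A call with a number of a shift or a turn outside -1 to 1 is refused whole. A call with a gripper value outside its range is refused whole. The fingers move at their own pace and stop on an object; the grip force is fixed at half the most. Time passes only in rows, so rows that repeat a pose let the fingers close. It gives the time, the measured TCP pose, the force and the opening at its end, in the units of the state.
- bot.read_state(): the state, without advancing time (a new reading comes with each control period).
- eyes.capture(name): name is "scene" or "top" or "wrist"; returns a dict with "image" (420x560x3 uint8, blue, green, red), "mtx" (3x3 intrinsics, pixels), "rvec" (rotation vector, rad) and "tvec" (3), from world to camera coordinates, as OpenCV has them; the wrist camera has in their place "hand_eye" (4x4, takes a point from camera to tool coordinates, whose origin is the TCP and whose axes are the tool frame's). Camera axes: x right, y down, z forward; pixel columns grow to the right and rows downward; lengths in m; the calibration is good to about 2 mm. The wrist camera is an equidistant fisheye: a pixel r from the principal point sees the ray r / f radians off the axis. A picture is of the moment at which its call begins: read the wrist's pose just before it. There is no depth.
- bot.hand_in(): hands the job in, once; it reports no verdict.
Trained networks look in the newest picture that a camera, given by its name, has taken for a name from the list of things; names that differ only in an ending like _2 or _b are one class to them, and where a whole thing is asked for, a point or a joint stands for the part that bears it (a point fixed in the world has none). Each returns a list of dicts, best first, with "conf" (0 to 1); they miss things now and then, are a little off and sometimes report something else, mostly with a low value. They report only what shows in the picture. A call takes as long as a camera call. They do not tell look-alikes from the thing itself.
- models.recognise(camera, thing): "extent" ([left, top, right, bottom] as shares, 0 to 1, of the picture: columns of its width, rows of its height, round what is visible of it).
- models.spot_point(camera, thing): "point" ([column, row] as shares, 0 to 1, of the picture: columns of its width, rows of its height: a listed point, or the origin of a listed thing).
The state is a dict: "time_s": time; "joint_positions": joint angles; "qvel": joint speeds; "tau": joint torques, N m; "position": TCP position; "tcp_rot": TCP orientation; "force": force on the tool from outside, world axes, zero at the start; "moment": the same for the moment, N m; "opening": opening from 0.0 (shut) to 1.0 (fully open).
Only numpy, scipy, OpenCV 4.12 (cv2) and the standard library are available. Lean on these libraries where they do the work, as an engineer would, in place of code of your own. Each camera call takes 0.05 s, during which the arm holds its last target. There are 200 camera calls.

## Working session

There is one attempt and no reset: what is moved stays moved. The work goes in short steps, Python scripts to look and compute and a tool call to move; the robot and the scene stay as the last step left them, time stands still between calls to the robot, and variables do not carry over. Pictures are saved under pics/ and viewed, about 8 in all and at most 12, crops included, and the job is handed in when it is done.

Besides the shell and the picture viewer there is one more tool, called after "Call:" in YAML: its name, and indented under it one key for each argument. arm_command: Moves the arm, as the interface text tells. Shift numbers are shares of 0.08 m and turn numbers shares of 60 degrees, none past 1 either way. Its arguments: {"type":"object","properties":{"translation":{"type":"array"},"rotation":{"type":"array"},"grip":{"type":"array"}},"required":["translation","rotation","grip"]}

```bash
mkdir -p pics; cat > h.py <<'E'
import numpy as np, cv2
from rig import bot, eyes, models
def ray(c,u,v):
    R=cv2.Rodrigues(np.array(c["rvec"],float))[0]; t=np.array(c["tvec"],float).ravel()
    p=cv2.undistortPoints(np.array([[[u,v]]],float),np.array(c["mtx"],float),None)[0,0]
    return -R.T@t, R.T@np.array([p[0],p[1],1.])
def at(c,u,v,z):
    o,d=ray(c,u,v); return (o+d*(z-o[2])/d[2])
def proj(c,P):
    return cv2.projectPoints(np.array(P,float).reshape(-1,3),np.array(c["rvec"],float),np.array(c["tvec"],float),np.array(c["mtx"],float),None)[0][:,0]
E
python3 - <<'E'
from h import *
s=bot.read_state(); print(s["time_s"],s["position"],s["tcp_rot"],s["force"],s["opening"])
for n in["top","scene"]:
    c=eyes.capture(n); cv2.imwrite(f"pics/{n}0.png",c["image"]); np.save(n+"0.npy",c,allow_pickle=True)
    print(n,c["mtx"][0][0],ray(c,280,210))
    for t in["tin","lid_top","gauge","bar","mouth","ring_cutter","jar","square_cutter"]:
        for r in models.spot_point(n,t)[:3]:
            u,v=r["point"][0]*560,r["point"][1]*420
            z={"lid_top":.049,"bar":.0445}.get(t,0)
            print(t,round(r["conf"],2),round(u),round(v),at(c,u,v,z).round(3))
E
```

```text
0.0 [0.15171891 0.60551413 0.21943079] [[ 9.69934333e-01 -9.29645995e-04  2.43365003e-01]
 [-2.43366445e-01 -2.05096657e-03  9.69932249e-01]
 [-4.02560144e-04 -9.99997465e-01 -2.21554754e-03]] [-0.78211347  0.33276123 -0.18383021] 0.9995717359721243
top 536.4119730396561 (array([0.2462967 , 0.01822293, 1.53798801]), array([ 0.21454941, -0.00998313, -0.97666884]))
tin 0.98 427 272 [ 0.395 -0.416  0.   ]
tin 0.83 341 298 [ 0.326 -0.167  0.   ]
tin 0.61 331 221 [ 0.548 -0.145  0.   ]
lid_top 0.83 331 216 [ 0.555 -0.14   0.049]
lid_top 0.75 431 270 [ 0.395 -0.413  0.049]
lid_top 0.68 344 299 [ 0.321 -0.168  0.049]
gauge 0.97 220 222 [0.552 0.177 0.   ]
gauge 0.5 327 220 [ 0.551 -0.136  0.   ]
gauge 0.46 389 163 [ 0.722 -0.328  0.   ]
bar 0.6 217 216 [0.56  0.182 0.044]
mouth 0.69 240 224 [0.545 0.121 0.   ]
mouth 0.67 283 257 [ 0.445 -0.004  0.   ]
ring_cutter 0.5 208 266 [0.423 0.213 0.   ]
ring_cutter 0.48 327 221 [ 0.55  -0.134  0.   ]
jar 0.83 208 180 [0.679 0.215 0.   ]
jar 0.35 219 217 [0.568 0.183 0.   ]
square_cutter 0.59 381 190 [ 0.641 -0.298  0.   ]
square_cutter 0.44 212 179 [0.681 0.203 0.   ]
scene 472.0684970413755 (array([0.96371491, 0.60787479, 1.06985302]), array([-0.33062173, -0.49348238, -0.80448497]))
tin 0.92 253 192 [ 0.553 -0.144  0.   ]
tin 0.78 311 155 [ 0.33  -0.172  0.   ]
tin 0.75 252 118 [ 0.398 -0.412  0.   ]
lid_top 0.93 251 181 [ 0.556 -0.147  0.049]
lid_top 0.87 252 108 [ 0.398 -0.405  0.049]
lid_top 0.83 315 145 [ 0.323 -0.164  0.049]
gauge 0.94 317 273 [0.553 0.171 0.   ]
gauge 0.23 169 178 [ 0.736 -0.324  0.   ]
bar 0.65 315 268 [0.569 0.176 0.044]
ring_cutter 0.76 369 264 [0.426 0.224 0.   ]
jar 0.76 282 311 [0.688 0.209 0.   ]
square_cutter 0.72 197 172 [ 0.655 -0.301  0.   ]
```

```bash
python3 - <<'E'
import cv2
i=cv2.imread("pics/top0.png"); cv2.imwrite("pics/top0c.png",cv2.resize(i[130:330,180:450],None,fx=2.96,fy=2.96,interpolation=cv2.INTER_CUBIC))
i=cv2.imread("pics/scene0.png"); cv2.imwrite("pics/scene0c.png",cv2.resize(i[80:350,140:420],None,fx=2.2,fy=2.2,interpolation=cv2.INTER_CUBIC))
E
```

```text
(no output)
```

View pics/top0c.png

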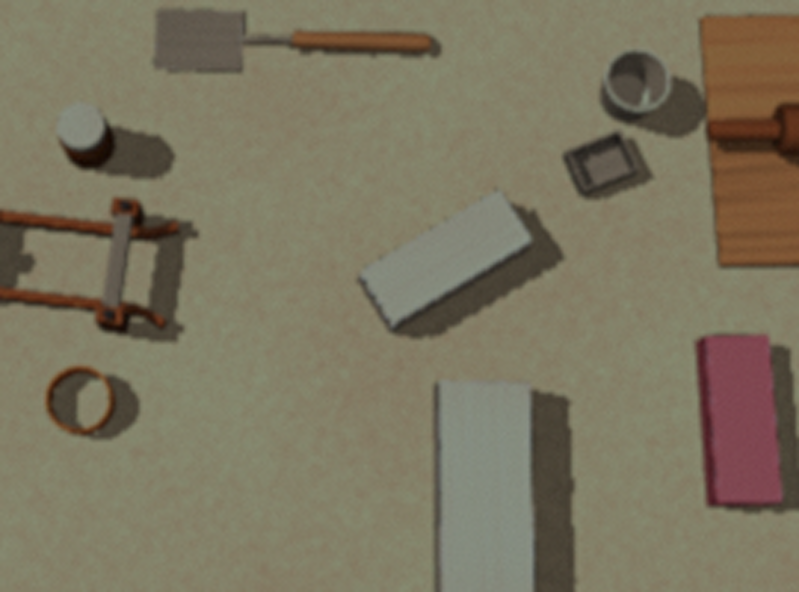

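View pics/scene0c.png

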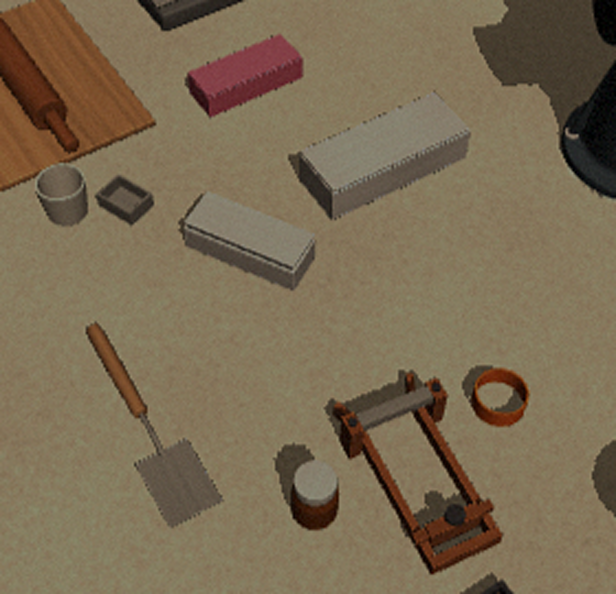

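The top crop shows the small tin, lid proud, at crop px (445,260). The larger aluminium box and the pink one are decoys. The gauge is at left with its mouth facing right (towards -y) and the bar around (118,260). Next I'll turn these into numbers.

```bash
python3 - <<'E'
from h import *
c=np.load("top0.npy",allow_pickle=True).item()
f=lambda u,v,z: at(c,180+u/2.96,130+v/2.96,z)[:2].round(4)
P=np.array([f(*p,.049) for p in[(359,277),(500,191),(533,240),(393,330)]]);print(P,P.mean(0))
d=P[0]+P[3]-P[1]-P[2];print("L",np.linalg.norm(d)/2,"ang",np.degrees(np.arctan2(d[1],d[0])),"W",np.linalg.norm(P[0]-P[3]),np.linalg.norm(P[1]-P[2]))
# gauge: posts tops z=.0585, rails
for n,p,z in[("postU",(126,208),.0585),("postL",(112,317),.0585),("railU_far",(0,214),.022),("railU_near",(105,226),.022),("railL_far",(0,295),.022),("railL_near",(97,304),.022),("barU",(122,215),.0585),("barL",(115,305),.0585)]: print(n,f(*p,z))
c=np.load("scene0.npy",allow_pickle=True).item()
g=lambda u,v,z: at(c,140+u/2.2,80+v/2.2,z)[:2].round(4)
P=np.array([g(*p,.049) for p in[(206,193),(315,240),(297,277),(183,226)]]);print(P,P.mean(0))
for n,p,z in[("postA",(352,421),.0585),("postB",(437,388),.0585)]: print(n,g(*p,z))
E
```

```text
[[ 0.533  -0.0564]
 [ 0.6151 -0.1951]
 [ 0.5661 -0.2246]
 [ 0.4813 -0.0872]] [ 0.548875 -0.140825]
L 0.16131244527314068 ang 121.15258948274088 W 0.06017914921299571 0.05719484242482003
postU [0.6025 0.1653]
postL [0.4971 0.1781]
railU_far [0.6075 0.2922]
railU_near [0.5936 0.1894]
railL_far [0.5269 0.2905]
railL_near [0.5163 0.1966]
barU [0.5957 0.1691]
barL [0.5085 0.1753]
[[ 0.5734 -0.2169]
 [ 0.4972 -0.074 ]
 [ 0.548  -0.0372]
 [ 0.6259 -0.1842]] [ 0.561125 -0.128075]
postA [0.6088 0.1691]
postB [0.504  0.1866]
```

Call:
arm_command:
  translation:
    - [0.33, 0, -0.25]
    - [0.67, 0, -0.5]
    - [1, 0, -0.74]
  rotation:
    - [0, 0, 0]
    - [0, 0, 0]
    - [0, 0, 0]
  grip: [-1, -1, -1]

```text
time_s: 1.2
position: [0.2156, 0.5285, 0.2204]
tcp_rot: [[0.97, 0.0, 0.242], [-0.242, -0.0, 0.97], [0.0, -1.0, -0.0]]
force: [0.5, 0.3, -1.2]
opening: 1.001
```

Call:
arm_command:
  translation:
    - [0.5, 0, -0.37]
    - [1, 0, -0.74]
  rotation:
    - [0, 0, 0]
    - [0, 0, 0]
  grip: [-1, -1]

```text
time_s: 1.4
position: [0.2791, 0.4515, 0.2206]
tcp_rot: [[0.97, 0.001, 0.242], [-0.242, 0.001, 0.97], [0.001, -1.0, 0.001]]
force: [1.0, -0.5, -0.1]
opening: 0.998
```

Call:
arm_command:
  translation:
    - [0.5, 0, -0.37]
    - [1, 0, -0.74]
  rotation:
    - [0, 0, 0]
    - [0, 0, 0]
  grip: [-1, -1]

```text
time_s: 1.6
position: [0.3427, 0.3741, 0.2207]
tcp_rot: [[0.97, 0.001, 0.243], [-0.243, 0.0, 0.97], [0.001, -1.0, 0.001]]
force: [0.2, 0.6, 0.4]
opening: 1.004
```

Call:
arm_command:
  translation:
    - [0.5, 0, -0.37]
    - [1, 0, -0.74]
  rotation:
    - [0, 0, 0]
    - [0, 0, 0]
  grip: [-1, -1]

```text
time_s: 1.8
position: [0.406, 0.2971, 0.2208]
tcp_rot: [[0.97, 0.001, 0.243], [-0.243, 0.0, 0.97], [0.001, -1.0, 0.001]]
force: [0.6, 0.5, -0.4]
opening: 0.999
```

Call:
arm_command:
  translation:
    - [0.5, 0, -0.37]
    - [1, 0, -0.74]
    - [1, 0, -0.74]
    - [1, 0, -0.74]
  rotation:
    - [0, 0, 0]
    - [0, 0, 0]
    - [0, 0, 0]
    - [0, 0, 0]
  grip: [-1, -1, -1, -1]

```text
time_s: 2.2
position: [0.4685, 0.2208, 0.2204]
tcp_rot: [[0.969, -0.0, 0.247], [-0.247, 0.0, 0.969], [-0.001, -1.0, 0.0]]
force: [-1.4, 0.8, -0.6]
opening: 1.003
```

```bash
cat >> h.py <<'E'
def wcap(name):
    s=bot.read_state(); c=eyes.capture("wrist"); T=np.eye(4); T[:3,:3]=s["tcp_rot"]; T[:3,3]=s["position"]
    c=dict(c); c["T"]=T@np.array(c["hand_eye"]); np.save(name+".npy",c,allow_pickle=True); cv2.imwrite(f"pics/{name}.png",c["image"]); return c
def wat(c,u,v,z):
    K=np.array(c["mtx"]); a=np.array([(u-K[0,2])/K[0,0],(v-K[1,2])/K[1,1]]); r=np.hypot(*a)
    d=np.r_[a/r*np.sin(r),np.cos(r)] if r>0 else np.array([0,0,1.]); d=c["T"][:3,:3]@d; o=c["T"][:3,3]
    return o+d*(z-o[2])/d[2]
def wproj(c,P):
    K=np.array(c["mtx"]); p=(np.array(P,float).reshape(-1,3)-c["T"][:3,3])@c["T"][:3,:3]; r=np.hypot(p[:,0],p[:,1]); th=np.arctan2(r,p[:,2])
    return np.c_[K[0,2]+K[0,0]*th*p[:,0]/r,K[1,2]+K[1,1]*th*p[:,1]/r]
E
python3 - <<'E'
from h import *
c=wcap("w1"); print(c["mtx"],c["T"].round(3))
for t in["bar","mouth","gauge"]:
    for r in models.spot_point("wrist",t)[:2]:
        u,v=r["point"][0]*560,r["point"][1]*420; print(t,r["conf"],u,v,wat(c,u,v,.0445 if t=="bar" else 0).round(4))
cv2.imwrite("pics/w1v.png",cv2.resize(c["image"],(800,600),interpolation=cv2.INTER_CUBIC))
E
```

```text
[[325.1922621    0.         274.74107854]
 [  0.         325.1922621  207.34136851]
 [  0.           0.           1.        ]] [[ 0.246  0.934  0.259  0.398]
 [ 0.969 -0.238 -0.065  0.238]
 [ 0.001  0.267 -0.964  0.386]
 [ 0.     0.     0.     1.   ]]
bar 0.89 257.6 268.506 [0.5567 0.1771 0.0445]
bar 0.34 416.192 61.11 [0.3665 0.4067 0.0445]
gauge 0.97 258.496 252.294 [0.5551 0.1765 0.    ]
```

View pics/w1v.png

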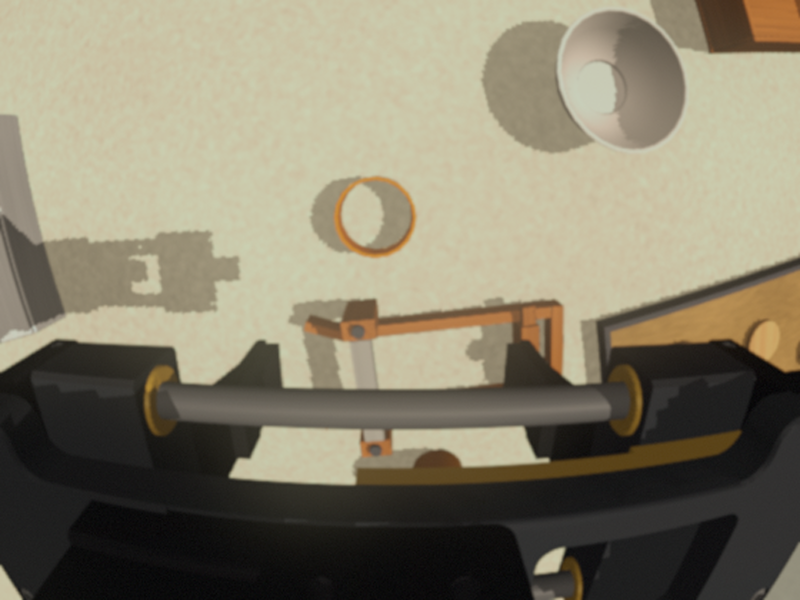

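The view shows the gauge clearly: posts at px (357,331) and (376,449) and the near rail up to (560,305). I'll enlarge that part.

```bash
python3 - <<'E'
import cv2
i=cv2.imread("pics/w1.png"); cv2.imwrite("pics/w1c.png",cv2.resize(i[200:325,205:400],None,fx=4,fy=4,interpolation=cv2.INTER_CUBIC))
E
```

```text
(no output)
```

View pics/w1c.png

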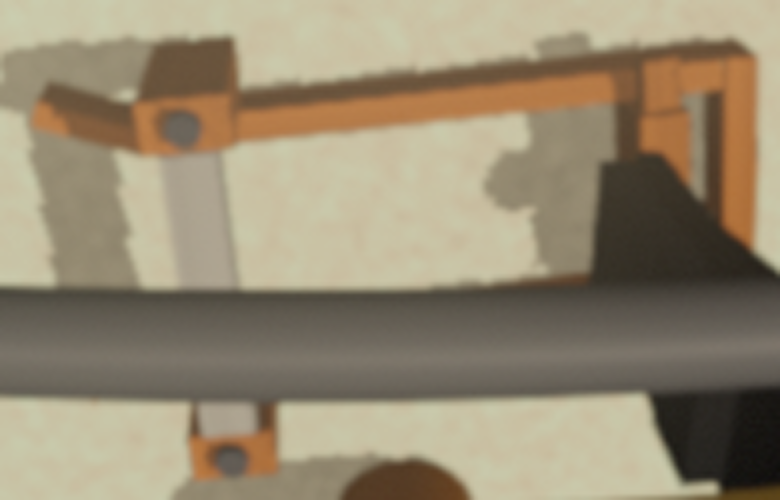

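```bash
python3 - <<'E'
from h import *
c=np.load("w1.npy",allow_pickle=True).item()
f=lambda u,v,z: wat(c,205+(u-1.5)/4,200+(v-1.5)/4,z)[:2]
N=np.array([f(*p,.0585) for p in[(136,103),(236,93),(239,143),(140,155)]]);F=np.array([f(*p,.0585) for p in[(190,437),(273,430),(277,472),(197,479)]])
print(N.round(4),N.mean(0),F.round(4),F.mean(0))
d=F.mean(0)-N.mean(0);print("mid",(N.mean(0)+F.mean(0))/2,"gauge x ang",np.degrees(np.arctan2(d[1],d[0]))+90, np.linalg.norm(d))
a,b=f(240,140,.022),f(615,103,.022);print("rail inner",a,b,np.degrees(np.arctan2(*(b-a)[::-1])))
a,b=f(241,107,.022),f(640,69,.022);print("rail outer",a,b,np.degrees(np.arctan2(*(b-a)[::-1])))
print("stop",f(640,115,.034),f(642,155,.034))
print("flare tip",f(38,103,.022),f(34,122,.022))
c=np.load("w1.npy",allow_pickle=True).item()
th=np.radians(83);G=np.array([np.cos(th),np.sin(th)])
E
```

```text
[[0.496  0.1733]
 [0.4998 0.2   ]
 [0.5137 0.1971]
 [0.5105 0.1702]] [0.50501946 0.18517383] [[0.6009 0.1587]
 [0.6044 0.1833]
 [0.6196 0.1806]
 [0.6163 0.1564]] [0.61029536 0.16976128]
mid [0.55765741 0.17746755] gauge x ang 81.67098020507999 0.10639813411741633
rail inner [0.52571544 0.19313524] [0.54281151 0.30552963] 81.35115733063252
rail outer [0.51572681 0.19608478] [0.53416398 0.31499777] 81.18660371122111
stop [0.54371095 0.3101185 ] [0.55638535 0.30871842]
flare tip [0.49977586 0.1374332 ] [0.50523795 0.13441476]
```

Call:
arm_command:
  translation:
    - [0.15, 0, -0.4]
    - [0.3, 0, -0.81]
  rotation:
    - [0, 0, 0]
    - [0, 0, 0]
  grip: [-1, -1]

```text
time_s: 2.6
position: [0.4746, 0.1545, 0.2205]
tcp_rot: [[0.971, 0.0, 0.238], [-0.238, 0.0, 0.971], [0.0, -1.0, 0.0]]
force: [-0.1, 0.0, 0.3]
opening: 1.002
```

Call:
arm_command:
  translation:
    - [0.15, 0, -0.4]
    - [0.3, 0, -0.81]
  rotation:
    - [0, 0, 0]
    - [0, 0, 0]
  grip: [-1, -1]

```text
time_s: 2.8
position: [0.4824, 0.0849, 0.2206]
tcp_rot: [[0.971, 0.0, 0.24], [-0.24, 0.0, 0.971], [0.0, -1.0, 0.0]]
force: [0.5, -0.5, 0.3]
opening: 1.0
```

Call:
arm_command:
  translation:
    - [0.15, 0, -0.4]
    - [0.3, 0, -0.81]
  rotation:
    - [0, 0, 0]
    - [0, 0, 0]
  grip: [-1, -1]

```text
time_s: 3.0
position: [0.4901, 0.0161, 0.2206]
tcp_rot: [[0.971, 0.0, 0.24], [-0.24, 0.0, 0.971], [0.0, -1.0, 0.0]]
force: [0.4, 0.2, 0.1]
opening: 0.996
```

Call:
arm_command:
  translation:
    - [0.15, 0, -0.4]
    - [0.3, 0, -0.81]
  rotation:
    - [0, 0, 0]
    - [0, 0, 0]
  grip: [1, 1]

```text
time_s: 3.2
position: [0.4979, -0.0526, 0.2206]
tcp_rot: [[0.971, 0.0, 0.241], [-0.241, 0.0, 0.971], [0.0, -1.0, 0.0]]
force: [0.5, 0.6, 0.4]
opening: 0.898
```

Call:
arm_command:
  translation:
    - [0, 0, 0]
    - [0, 0, 0]
    - [0, 0, 0]
    - [0, 0, 0]
  rotation:
    - [0, 0.5, 0]
    - [0, 0.5, 0]
    - [0, 0.5, 0]
    - [0, 0.5, 0]
  grip: [1, 1, 1, 1]

```text
time_s: 3.6
position: [0.4978, -0.0514, 0.2205]
tcp_rot: [[0.717, -0.0, 0.697], [-0.697, 0.0, 0.717], [-0.0, -1.0, -0.0]]
force: [-0.4, 0.1, 0.1]
opening: 0.539
```

Call:
arm_command:
  translation:
    - [0, 0, 0]
    - [0, 0, 0]
    - [0, 0, 0]
    - [0, 0, 0]
  rotation:
    - [0, 0.25, 0]
    - [0, 0.25, 0]
    - [0, 0.25, 0]
    - [0, 0.25, 0]
  grip: [1, 1, 1, 1]

```text
time_s: 4.0
position: [0.4979, -0.0518, 0.2205]
tcp_rot: [[0.518, -0.0, 0.856], [-0.856, 0.0, 0.518], [-0.0, -1.0, -0.0]]
force: [0.4, -1.1, -0.5]
opening: 0.169
```

```bash
python3 - <<'E'
from h import *
c=wcap("w2"); print(c["T"].round(3),bot.read_state()["time_s"],bot.read_state()["opening"])
cv2.imwrite("pics/w2v.png",cv2.resize(c["image"],(800,600),interpolation=cv2.INTER_CUBIC))
E
```

```text
[[ 0.856  0.499  0.138  0.461]
 [ 0.518 -0.824 -0.229  0.01 ]
 [-0.     0.267 -0.964  0.386]
 [ 0.     0.     0.     1.   ]] 4.05 0.1259719810216208
```

View pics/w2v.png

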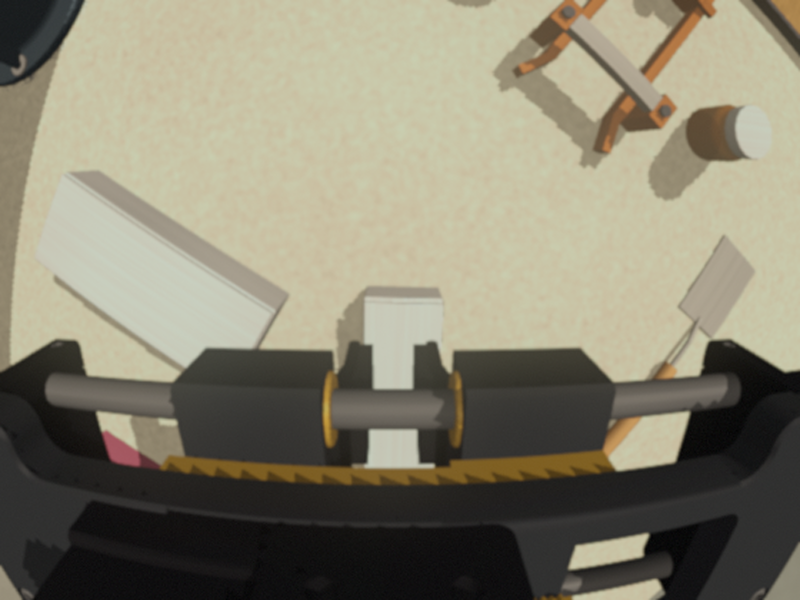

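```bash
python3 - <<'E'
from h import *
c=np.load("w2.npy",allow_pickle=True).item()
f=lambda u,v,z: wat(c,u*.7,v*.7,z)[:2]
a,b=f(364,299,.049),f(441.5,298,.049); l,r=f(367,462,.049),f(434.5,462,.049)
print(a,b,np.linalg.norm(a-b),l,r)
for p,q in((l,a),(r,b)): print(np.degrees(np.arctan2(*(q-p)[::-1])))
d=a-l+b-r;d/=np.linalg.norm(d);cen=(a+b)/2-.079*d;print("centre",cen,np.degrees(np.arctan2(d[1],d[0])))
g0,g1=f(568,13,.0585),f(664,112,.0585);print("posts",g0,g1)
s=bot.read_state();R=np.array(s["tcp_rot"]);print((R.T@np.r_[cen-s["position"][:2],0]/.08).round(3))
E
```

```text
[ 0.49165648 -0.08326254] [ 0.54140127 -0.05225268] 0.058618733184236195 [ 0.56802884 -0.21119458] [ 0.61899884 -0.1807153 ]
120.83618967548772
121.13398564344897
centre [ 0.55719989 -0.13548403] 120.98562815534511
posts [0.50612544 0.18472743] [0.61164224 0.16932768]
[ 1.275 -0.     0.096]
```

Call:
arm_command:
  translation:
    - [0.5, 0, 0]
    - [1, 0, 0]
    - [1, 0, 0.1]
  rotation:
    - [0, 0, 0]
    - [0, 0, 0]
    - [0, 0, 0]
  grip: [1, 1, 1]

```text
time_s: 4.35
position: [0.5491, -0.1218, 0.2209]
tcp_rot: [[0.512, 0.004, 0.859], [-0.859, -0.004, 0.512], [0.005, -1.0, 0.002]]
force: [-0.3, -0.4, 0.2]
opening: 0.002
```

Call:
arm_command:
  translation:
    - [0.28, 0.4, 0]
    - [0.28, 0.9, 0]
  rotation:
    - [0, 0, 0]
    - [0, 0, 0]
  grip: [1, 1]

```text
time_s: 4.55
position: [0.5614, -0.1391, 0.1497]
tcp_rot: [[0.514, 0.008, 0.858], [-0.858, -0.004, 0.514], [0.008, -1.0, 0.005]]
force: [-0.6, 0.3, -0.1]
opening: 0.008
```

Call:
arm_command:
  translation:
    - [0, 0.4, 0]
    - [0, 0.75, 0]
    - [0, 0.75, 0]
    - [0, 0.75, 0]
  rotation:
    - [0, 0, 0]
    - [0, 0, 0]
    - [0, 0, 0]
    - [0, 0, 0]
  grip: [1, 1, 1, 1]

```text
time_s: 4.95
position: [0.5574, -0.1361, 0.0885]
tcp_rot: [[0.515, -0.001, 0.857], [-0.857, 0.001, 0.515], [-0.001, -1.0, -0.001]]
force: [0.5, -0.3, 0.4]
opening: 0.005
```

Call:
arm_command:
  translation:
    - [0, 0.06, 0]
    - [0, 0.12, 0]
    - [0, 0.15, 0]
    - [0, 0.17, 0]
    - [0, 0.18, 0]
  rotation:
    - [0, 0, 0]
    - [0, 0, 0]
    - [0, 0, 0]
    - [0, 0, 0]
    - [0, 0, 0]
  grip: [1, 1, 1, 1, 1]

```text
time_s: 5.45
position: [0.5576, -0.1368, 0.0742]
tcp_rot: [[0.514, 0.0, 0.858], [-0.858, -0.0, 0.514], [0.0, -1.0, 0.0]]
force: [-0.6, -0.4, -0.2]
opening: 0.005
```

Call:
arm_command:
  translation:
    - [0, 0.0125, 0]
    - [0, 0.025, 0]
  rotation:
    - [0, 0, 0]
    - [0, 0, 0]
  grip: [1, 1]

```text
time_s: 5.65
position: [0.5576, -0.1368, 0.0721]
tcp_rot: [[0.514, 0.0, 0.858], [-0.858, -0.0, 0.514], [0.0, -1.0, 0.0]]
force: [-0.1, -0.2, -0.5]
opening: 0.007
```

Call:
arm_command:
  translation:
    - [0, 0.0125, 0]
    - [0, 0.025, 0]
  rotation:
    - [0, 0, 0]
    - [0, 0, 0]
  grip: [1, 1]

```text
time_s: 5.85
position: [0.5575, -0.1368, 0.07]
tcp_rot: [[0.514, 0.0, 0.858], [-0.858, -0.0, 0.514], [0.0, -1.0, 0.0]]
force: [0.1, -0.9, 0.5]
opening: 0.005
```

Call:
arm_command:
  translation:
    - [0, 0.0125, 0]
    - [0, 0.025, 0]
  rotation:
    - [0, 0, 0]
    - [0, 0, 0]
  grip: [1, 1]

```text
time_s: 6.05
position: [0.5575, -0.1367, 0.068]
tcp_rot: [[0.514, -0.0, 0.858], [-0.858, 0.0, 0.514], [-0.0, -1.0, 0.0]]
force: [-0.1, -0.8, 0.9]
opening: 0.003
```

Call:
arm_command:
  translation:
    - [0, 0.006, 0]
    - [0, 0.0125, 0]
  rotation:
    - [0, 0, 0]
    - [0, 0, 0]
  grip: [1, 1]

```text
time_s: 6.25
position: [0.5575, -0.1367, 0.067]
tcp_rot: [[0.514, -0.0, 0.858], [-0.858, -0.0, 0.514], [-0.0, -1.0, -0.0]]
force: [-1.5, -0.1, -0.4]
opening: 0.008
```

Call:
arm_command:
  translation:
    - [0, 0.006, 0]
    - [0, 0.0125, 0]
  rotation:
    - [0, 0, 0]
    - [0, 0, 0]
  grip: [1, 1]

```text
time_s: 6.45
position: [0.5575, -0.1367, 0.066]
tcp_rot: [[0.514, 0.0, 0.858], [-0.858, -0.0, 0.514], [0.0, -1.0, 0.0]]
force: [-0.1, -0.3, -1.1]
opening: 0.007
```

Call:
arm_command:
  translation:
    - [0, 0.006, 0]
    - [0, 0.0125, 0]
  rotation:
    - [0, 0, 0]
    - [0, 0, 0]
  grip: [1, 1]

```text
time_s: 6.65
position: [0.5575, -0.1368, 0.065]
tcp_rot: [[0.514, 0.0, 0.858], [-0.858, -0.0, 0.514], [0.0, -1.0, -0.0]]
force: [-0.1, -0.3, 0.1]
opening: 0.007
```

```bash
python3 - <<'E'
from h import *
print(bot.tip_extent)
s=bot.read_state();print(s["position"],s["force"])
c=eyes.capture("scene");i=c["image"];p=proj(c,[[.5572,-.1355,.04]])[0].astype(int);print(p)
q=i[p[1]-60:p[1]+60,p[0]-80:p[0]+80];cv2.imwrite("pics/s2.png",cv2.resize(q,None,fx=5,fy=5,interpolation=cv2.INTER_CUBIC))
E
```

```text
0.022
[ 0.55751833 -0.13678166  0.0650251 ] [-0.12767203 -0.28477663  0.14271957]
[253 185]
```

View pics/s2.png

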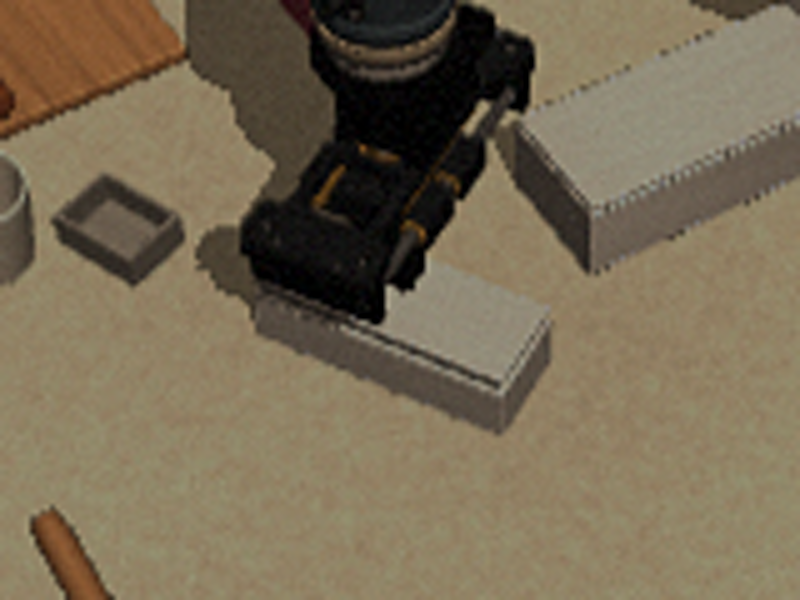

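Call:
arm_command:
  translation:
    - [0, 0.006, 0]
    - [0, 0.0125, 0]
  rotation:
    - [0, 0, 0]
    - [0, 0, 0]
  grip: [1, 1]

```text
time_s: 6.9
position: [0.5575, -0.1368, 0.064]
tcp_rot: [[0.514, 0.0, 0.858], [-0.858, 0.0, 0.514], [0.0, -1.0, 0.0]]
force: [0.6, 0.3, -0.2]
opening: 0.006
```

Call:
arm_command:
  translation:
    - [0, 0.006, 0]
    - [0, 0.0125, 0]
  rotation:
    - [0, 0, 0]
    - [0, 0, 0]
  grip: [1, 1]

```text
time_s: 7.1
position: [0.5575, -0.1367, 0.063]
tcp_rot: [[0.514, -0.0, 0.858], [-0.858, 0.0, 0.514], [-0.0, -1.0, -0.0]]
force: [0.9, -0.7, 0.5]
opening: 0.005
```

```bash
python3 - <<'E'
from h import *
c=wcap("w3"); cv2.imwrite("pics/w3c.png",cv2.resize(c["image"][180:380,150:416],None,fx=3,fy=3,interpolation=cv2.INTER_CUBIC))
s=bot.read_state();print(s["force"],s["moment"],np.round(s["tau"],2))
E
```

```text
[-0.59666171 -0.0443526  -0.29675142] [-0.12631118  0.00474384 -0.03886604] [ 1.000e-02 -4.375e+01 -1.067e+01  1.000e-02  8.000e-02  0.000e+00]
```

View pics/w3c.png

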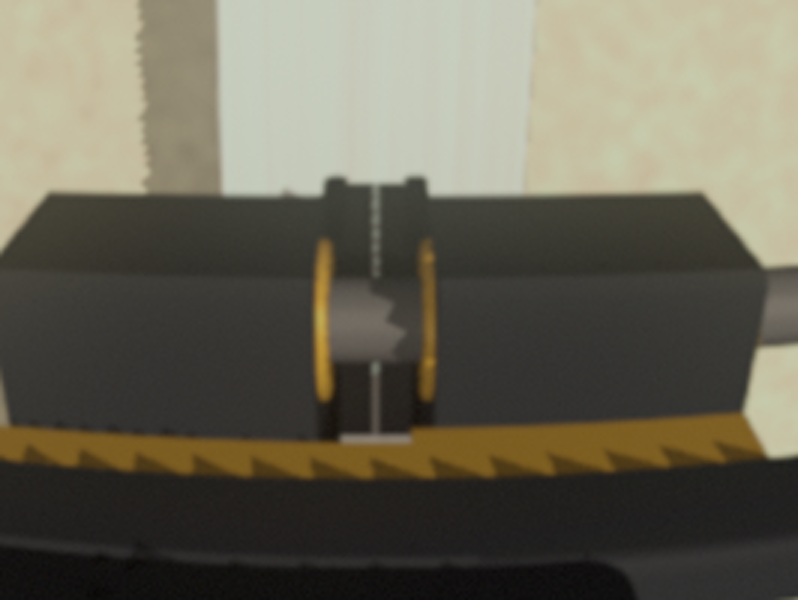

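```bash
python3 - <<'E'
from h import *
c=np.load("w3.npy",allow_pickle=True).item()
f=lambda u,v,z: wat(c,150+(u-1)/3,180+(v-1)/3,z)
for z in(.035,.04,.042,.044,.046,.049): print(z,[round(1e3*np.linalg.norm(f(a,y,z)-f(b,y,z)),1) for a,b,y in((219,533,20),(221,528,150))])
g=c["image"][180+20//3:180+60//3,150:416].mean(2).mean(0);print(g[60:90].round(),g[160:190].round())
tip=np.array(bot.read_state()["tcp_rot"])
P=np.array(bot.read_state()["position"])
R=tip
print("tips px",[(wproj(c,P+R@np.array([a,.022,b]))[0]-[150,180])*3 for a in(-.0095,.0095) for b in(-.015,.015)])
E
```

```text
0.035 [np.float64(64.2), np.float64(65.1)]
0.04 [np.float64(62.5), np.float64(63.4)]
0.042 [np.float64(61.9), np.float64(62.8)]
0.044 [np.float64(61.2), np.float64(62.1)]
0.046 [np.float64(60.5), np.float64(61.4)]
0.049 [np.float64(59.5), np.float64(60.4)]
[134. 134. 134. 134. 134. 134. 134. 134. 134. 134. 134. 141. 162. 186.
 196. 198. 197. 197. 197. 197. 197. 198. 198. 198. 198. 198. 198. 197.
 196. 196.] [198. 197. 197. 196. 196. 196. 196. 196. 196. 196. 196. 196. 196. 196.
 196. 197. 195. 190. 185. 186. 187. 187. 186. 186. 185. 185. 184. 184.
 184. 184.]
tips px [array([300.50982425, 131.56611976]), array([448.20144716, 131.58554931]), array([302.73906548, 217.4492887 ]), array([445.93921776, 217.46674035])]
```

```bash
python3 - <<'E'
from h import *
c=np.load("w3.npy",allow_pickle=True).item(); s=bot.read_state()
P=np.array(s["position"]);R=np.array(s["tcp_rot"])
for y in(.022,.018,.014,.01,.006,.002,-.01): print(y,[((wproj(c,P+R@np.array([a,y,b]))[0]-[150,180])*3).round() for a,b in((-.0095,.015),(-.0095,.0),(-.0095,.01))])
c=np.load("w2.npy",allow_pickle=True).item();T=c["T"]@np.linalg.inv(np.array(c["hand_eye"]))
print([(wproj(c,(T@np.array([-.0095,y,z,1]))[:3])[0]/.7).round() for y in(.022,.01,0) for z in(.0055,.02)])
E
```

```text
0.022 [array([448., 132.]), array([374., 132.]), array([424., 132.])]
0.018 [array([450., 138.]), array([374., 138.]), array([425., 138.])]
0.014 [array([451., 145.]), array([374., 145.]), array([426., 145.])]
0.01 [array([453., 151.]), array([374., 152.]), array([427., 151.])]
0.006 [array([454., 159.]), array([374., 159.]), array([428., 159.])]
0.002 [array([456., 166.]), array([374., 166.]), array([429., 166.])]
-0.01 [array([462., 190.]), array([374., 191.]), array([433., 190.])]
[array([406., 320.]), array([439., 320.]), array([406., 329.]), array([442., 329.]), array([407., 338.]), array([445., 338.])]
```

Call:
arm_command:
  translation:
    - [0, 0.006, 0]
    - [0, 0.0125, 0]
  rotation:
    - [0, 0, 0]
    - [0, 0, 0]
  grip: [1, 1]

```text
time_s: 7.35
position: [0.5575, -0.1368, 0.062]
tcp_rot: [[0.514, 0.0, 0.858], [-0.858, -0.0, 0.514], [0.0, -1.0, 0.0]]
force: [-0.6, -0.2, 0.1]
opening: 0.008
```

Call:
arm_command:
  translation:
    - [0, 0.006, 0]
    - [0, 0.0125, 0]
  rotation:
    - [0, 0, 0]
    - [0, 0, 0]
  grip: [1, 1]

```text
time_s: 7.55
position: [0.5575, -0.1368, 0.061]
tcp_rot: [[0.514, -0.0, 0.858], [-0.858, -0.0, 0.514], [0.0, -1.0, -0.0]]
force: [-0.8, 0.7, 0.3]
opening: 0.003
```

Call:
arm_command:
  translation:
    - [0, 0.006, 0]
    - [0, 0.0125, 0]
  rotation:
    - [0, 0, 0]
    - [0, 0, 0]
  grip: [1, 1]

```text
time_s: 7.75
position: [0.5575, -0.1367, 0.06]
tcp_rot: [[0.514, 0.0, 0.858], [-0.858, -0.0, 0.514], [0.0, -1.0, 0.0]]
force: [-0.1, 0.1, -0.5]
opening: 0.003
```

Call:
arm_command:
  translation:
    - [0, 0.006, 0]
    - [0, 0.0125, 0]
  rotation:
    - [0, 0, 0]
    - [0, 0, 0]
  grip: [1, 1]

```text
time_s: 7.95
position: [0.5575, -0.1367, 0.059]
tcp_rot: [[0.514, -0.0, 0.858], [-0.858, 0.0, 0.514], [-0.0, -1.0, 0.0]]
force: [0.5, 0.2, 0.9]
opening: 0.003
```

Call:
arm_command:
  translation:
    - [0, 0.006, 0]
    - [0, 0.0125, 0]
  rotation:
    - [0, 0, 0]
    - [0, 0, 0]
  grip: [1, 1]

```text
time_s: 8.15
position: [0.5575, -0.1368, 0.058]
tcp_rot: [[0.514, -0.0, 0.858], [-0.858, 0.0, 0.514], [-0.0, -1.0, -0.0]]
force: [0.3, 0.4, 0.6]
opening: 0.004
```

Call:
arm_command:
  translation:
    - [0, 0.006, 0]
    - [0, 0.0125, 0]
  rotation:
    - [0, 0, 0]
    - [0, 0, 0]
  grip: [1, 1]

```text
time_s: 8.35
position: [0.5575, -0.1368, 0.057]
tcp_rot: [[0.514, 0.0, 0.858], [-0.858, -0.0, 0.514], [0.0, -1.0, 0.0]]
force: [0.2, -0.5, 0.7]
opening: 0.008
```

Call:
arm_command:
  translation:
    - [0, 0.006, 0]
    - [0, 0.0125, 0]
  rotation:
    - [0, 0, 0]
    - [0, 0, 0]
  grip: [1, 1]

```text
time_s: 8.55
position: [0.5575, -0.1367, 0.056]
tcp_rot: [[0.514, 0.0, 0.858], [-0.858, -0.0, 0.514], [0.0, -1.0, 0.0]]
force: [-0.9, -0.0, -0.6]
opening: 0.006
```

```bash
python3 - <<'E'
from h import *
s=bot.read_state();print(s["force"],np.round(s["tau"],2))
P=np.array(s["position"]);R=np.array(s["tcp_rot"])
c=eyes.capture("scene");i=c["image"].copy()
x0,y0=213,145
q=cv2.resize(i[y0:y0+80,x0:x0+100],None,fx=7,fy=7,interpolation=cv2.INTER_CUBIC)
for k in([0,.022,0],[0,0,0],[0,-.048,0]):
    p=(proj(c,P+R@np.array(k))[0]-[x0,y0])*7; print(k,p.round()); cv2.circle(q,tuple(int(a) for a in p),3,(0,0,255),-1)
cv2.imwrite("pics/s3.png",q)
E
```

```text
[-0.94032598 -0.02692475 -0.5738104 ] [ 0.000e+00 -4.378e+01 -1.032e+01  1.000e-02  9.000e-02 -0.000e+00]
[0, 0.022, 0] [280. 293.]
[0, 0, 0] [278. 258.]
[0, -0.048, 0] [274. 179.]
```

View pics/s3.png

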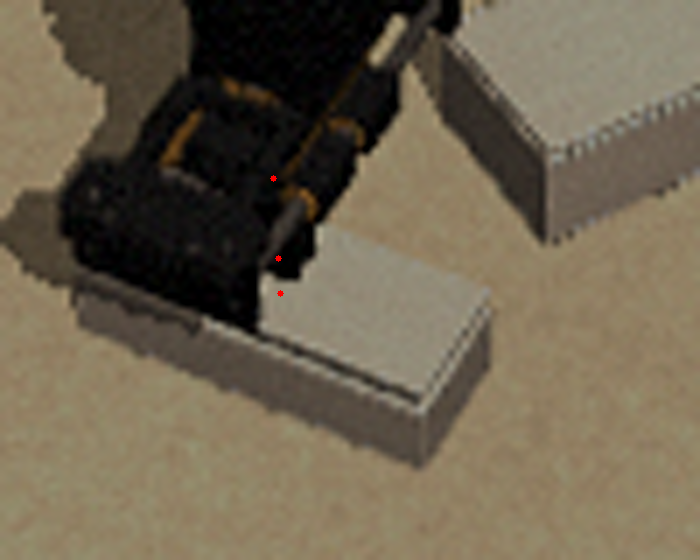

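The lid is still proud and the fingertips end about at the lid, at px (288,278). The tips seem to sit some 10 mm higher than the stated geometry. I'll go on down in 1 mm steps.

Call:
arm_command:
  translation:
    - [0, 0.006, 0]
    - [0, 0.0125, 0]
  rotation:
    - [0, 0, 0]
    - [0, 0, 0]
  grip: [1, 1]

```text
time_s: 8.8
position: [0.5575, -0.1368, 0.055]
tcp_rot: [[0.514, 0.0, 0.858], [-0.858, -0.0, 0.514], [0.0, -1.0, 0.0]]
force: [-0.6, -0.8, -0.8]
opening: 0.004
```

Call:
arm_command:
  translation:
    - [0, 0.006, 0]
    - [0, 0.0125, 0]
  rotation:
    - [0, 0, 0]
    - [0, 0, 0]
  grip: [1, 1]

```text
time_s: 9.0
position: [0.5575, -0.1367, 0.054]
tcp_rot: [[0.514, -0.0, 0.858], [-0.858, -0.0, 0.514], [-0.0, -1.0, -0.0]]
force: [0.9, -0.0, -0.8]
opening: 0.004
```

Call:
arm_command:
  translation:
    - [0, 0.006, 0]
    - [0, 0.0125, 0]
  rotation:
    - [0, 0, 0]
    - [0, 0, 0]
  grip: [1, 1]

```text
time_s: 9.2
position: [0.5575, -0.1367, 0.053]
tcp_rot: [[0.514, -0.0, 0.858], [-0.858, -0.0, 0.514], [0.0, -1.0, -0.0]]
force: [0.0, 0.4, 0.5]
opening: 0.004
```

Call:
arm_command:
  translation:
    - [0, 0.006, 0]
    - [0, 0.0125, 0]
  rotation:
    - [0, 0, 0]
    - [0, 0, 0]
  grip: [1, 1]

```text
time_s: 9.4
position: [0.5575, -0.1367, 0.052]
tcp_rot: [[0.514, -0.0, 0.858], [-0.858, 0.0, 0.514], [-0.0, -1.0, 0.0]]
force: [-0.0, 0.0, -0.2]
opening: 0.005
```

Call:
arm_command:
  translation:
    - [0, 0.006, 0]
    - [0, 0.0125, 0]
  rotation:
    - [0, 0, 0]
    - [0, 0, 0]
  grip: [1, 1]

```text
time_s: 9.6
position: [0.5575, -0.1367, 0.051]
tcp_rot: [[0.514, 0.0, 0.858], [-0.858, -0.0, 0.514], [0.0, -1.0, 0.0]]
force: [0.1, 0.4, 0.4]
opening: -0.002
```

Call:
arm_command:
  translation:
    - [0, 0.006, 0]
    - [0, 0.0125, 0]
  rotation:
    - [0, 0, 0]
    - [0, 0, 0]
  grip: [1, 1]

```text
time_s: 9.8
position: [0.5575, -0.1367, 0.05]
tcp_rot: [[0.514, -0.0, 0.858], [-0.858, 0.0, 0.514], [-0.0, -1.0, -0.0]]
force: [-0.3, 0.3, -0.0]
opening: 0.006
```

```bash
python3 - <<'E'
from h import *
s=bot.read_state();P=np.array(s["position"]);R=np.array(s["tcp_rot"])
c=eyes.capture("scene");i=c["image"].copy()
x0,y0=233,155
q=cv2.resize(i[y0:y0+50,x0:x0+60],None,fx=11,fy=11,interpolation=cv2.INTER_NEAREST)
w=wcap("w4")["image"][180:380,150:416]
q2=cv2.resize(np.clip(w.astype(float)*2,0,255).astype(np.uint8),None,fx=2,fy=2,interpolation=cv2.INTER_CUBIC)
for k in([0,.022,0],[0,0,0]):
    p=(proj(c,P+R@np.array(k))[0]-[x0,y0])*11; print(k,p.round())
a=np.zeros((550,800,3),np.uint8);q=np.clip(q.astype(float)*1.5,0,255).astype(np.uint8);q=cv2.resize(q,(420,350));q2=q2[100:400,76:456]
a[:350,:420]=q;a[:300,420:800]=q2;cv2.imwrite("pics/s4.png",a[:350])
E
```

```text
[0, 0.022, 0] [222. 366.]
[0, 0, 0] [218. 311.]
```

View pics/s4.png

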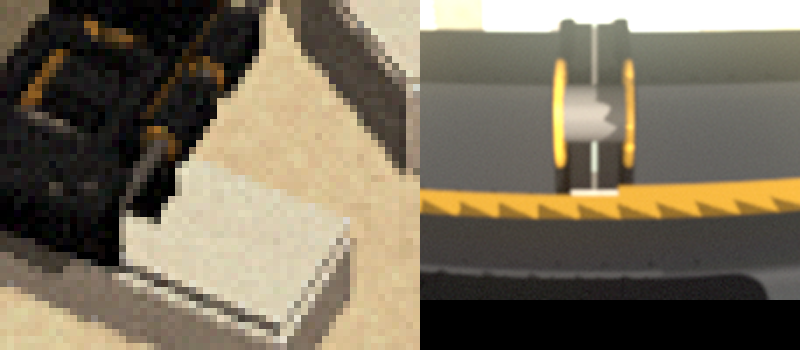

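Call:
arm_command:
  translation:
    - [0, 0.006, 0]
    - [0, 0.0125, 0]
  rotation:
    - [0, 0, 0]
    - [0, 0, 0]
  grip: [1, 1]

```text
time_s: 10.1
position: [0.5575, -0.1368, 0.0491]
tcp_rot: [[0.514, 0.0, 0.858], [-0.858, -0.0, 0.514], [0.0, -1.0, 0.0]]
force: [-0.3, 0.4, 0.3]
opening: 0.004
```

Call:
arm_command:
  translation:
    - [0, 0.006, 0]
    - [0, 0.0125, 0]
  rotation:
    - [0, 0, 0]
    - [0, 0, 0]
  grip: [1, 1]

```text
time_s: 10.3
position: [0.5575, -0.1368, 0.0486]
tcp_rot: [[0.514, 0.0, 0.858], [-0.858, -0.0, 0.514], [0.0, -1.0, -0.0]]
force: [-2.6, 1.4, 7.2]
opening: 0.007
```

Call:
arm_command:
  translation:
    - [0, 0.006, 0]
    - [0, 0.0125, 0]
  rotation:
    - [0, 0, 0]
    - [0, 0, 0]
  grip: [1, 1]

```text
time_s: 10.5
position: [0.5575, -0.1368, 0.0479]
tcp_rot: [[0.514, 0.0, 0.858], [-0.858, -0.0, 0.514], [0.0, -1.0, 0.0]]
force: [-1.3, 0.7, 6.5]
opening: 0.005
```

Contact came at TCP z of about 0.049. The force is steady near 7 N, so the lid is moving.

Call:
arm_command:
  translation:
    - [0, 0.006, 0]
    - [0, 0.0125, 0]
  rotation:
    - [0, 0, 0]
    - [0, 0, 0]
  grip: [1, 1]

```text
time_s: 10.7
position: [0.5576, -0.1368, 0.047]
tcp_rot: [[0.514, 0.0, 0.858], [-0.858, -0.0, 0.514], [0.0, -1.0, 0.0]]
force: [-1.4, 0.5, 6.2]
opening: 0.001
```

Call:
arm_command:
  translation:
    - [0, 0.006, 0]
    - [0, 0.0125, 0]
  rotation:
    - [0, 0, 0]
    - [0, 0, 0]
  grip: [1, 1]

```text
time_s: 10.9
position: [0.5575, -0.1367, 0.046]
tcp_rot: [[0.514, 0.0, 0.858], [-0.858, -0.0, 0.514], [0.0, -1.0, 0.0]]
force: [-1.2, 0.2, 5.7]
opening: 0.004
```

Call:
arm_command:
  translation:
    - [0, 0.006, 0]
    - [0, 0.0125, 0]
  rotation:
    - [0, 0, 0]
    - [0, 0, 0]
  grip: [1, 1]

```text
time_s: 11.1
position: [0.5575, -0.1367, 0.045]
tcp_rot: [[0.514, 0.0, 0.858], [-0.858, -0.0, 0.514], [0.0, -1.0, 0.0]]
force: [-1.6, 0.2, 6.2]
opening: 0.004
```

Call:
arm_command:
  translation:
    - [0, 0.006, 0]
    - [0, 0.0125, 0]
  rotation:
    - [0, 0, 0]
    - [0, 0, 0]
  grip: [1, 1]

```text
time_s: 11.3
position: [0.5575, -0.1368, 0.0439]
tcp_rot: [[0.514, 0.0, 0.858], [-0.858, -0.0, 0.514], [0.0, -1.0, 0.0]]
force: [-1.3, 0.8, 5.7]
opening: 0.001
```

Call:
arm_command:
  translation:
    - [0, 0.006, 0]
    - [0, 0.0125, 0]
  rotation:
    - [0, 0, 0]
    - [0, 0, 0]
  grip: [1, 1]

```text
time_s: 11.5
position: [0.5576, -0.1367, 0.0429]
tcp_rot: [[0.514, 0.0, 0.858], [-0.858, -0.0, 0.514], [0.0, -1.0, 0.0]]
force: [-1.4, 1.2, 6.7]
opening: 0.005
```

Call:
arm_command:
  translation:
    - [0, 0.006, 0]
    - [0, 0.0075, 0]
  rotation:
    - [0, 0, 0]
    - [0, 0, 0]
  grip: [1, 1]

```text
time_s: 11.7
position: [0.5575, -0.1367, 0.0423]
tcp_rot: [[0.514, 0.0, 0.858], [-0.858, -0.0, 0.514], [0.0, -1.0, 0.0]]
force: [-0.8, 1.4, 6.3]
opening: 0.006
```

Call:
arm_command:
  translation:
    - [0, 0.006, 0]
    - [0, 0.0075, 0]
  rotation:
    - [0, 0, 0]
    - [0, 0, 0]
  grip: [1, 1]

```text
time_s: 11.9
position: [0.5575, -0.1367, 0.0417]
tcp_rot: [[0.514, 0.0, 0.858], [-0.858, -0.0, 0.514], [0.0, -1.0, 0.0]]
force: [-1.7, 0.5, 6.4]
opening: 0.005
```

Call:
arm_command:
  translation:
    - [0, 0.006, 0]
    - [0, 0.0075, 0]
  rotation:
    - [0, 0, 0]
    - [0, 0, 0]
  grip: [1, 1]

```text
time_s: 12.1
position: [0.5575, -0.1368, 0.0411]
tcp_rot: [[0.514, 0.0, 0.858], [-0.858, -0.0, 0.514], [0.0, -1.0, 0.0]]
force: [-1.3, 1.2, 6.2]
opening: 0.007
```

Call:
arm_command:
  translation:
    - [0, 0.006, 0]
    - [0, 0.0075, 0]
  rotation:
    - [0, 0, 0]
    - [0, 0, 0]
  grip: [1, 1]

```text
time_s: 12.3
position: [0.5575, -0.1368, 0.0405]
tcp_rot: [[0.514, 0.0, 0.858], [-0.858, -0.0, 0.514], [0.0, -1.0, 0.0]]
force: [-2.2, 0.1, 6.9]
opening: 0.005
```

Call:
arm_command:
  translation:
    - [0, 0.006, 0]
    - [0, 0.0075, 0]
  rotation:
    - [0, 0, 0]
    - [0, 0, 0]
  grip: [1, 1]

```text
time_s: 12.5
position: [0.5575, -0.1368, 0.0403]
tcp_rot: [[0.514, 0.0, 0.858], [-0.858, -0.0, 0.514], [0.0, -1.0, 0.0]]
force: [-2.0, 1.2, 10.0]
opening: 0.004
```

Call:
arm_command:
  translation:
    - [0, 0.006, 0]
    - [0, 0.0075, 0]
  rotation:
    - [0, 0, 0]
    - [0, 0, 0]
  grip: [1, 1]

```text
time_s: 12.7
position: [0.5575, -0.1368, 0.0402]
tcp_rot: [[0.514, 0.0, 0.858], [-0.858, -0.0, 0.514], [0.001, -1.0, 0.0]]
force: [-2.1, 0.9, 12.8]
opening: 0.0
```

The lid has reached its hard stop: about 8.5 mm of travel, then the force rose to 13 N with no further movement. The real fingertips must be about 2 mm behind the TCP, since lid home at 42 mm came at TCP z = 40.2 mm. From here I use tip z = TCP z + 2 mm. Next I retract, open and move to the tin's rear.

Call:
arm_command:
  translation:
    - [0, -0.1, 0]
    - [0, -0.4, 0]
    - [0, -0.6, 0]
  rotation:
    - [0, 0, 0]
    - [0, 0, 0]
    - [0, 0, 0]
  grip: [-1, -1, -1]

```text
time_s: 13.0
position: [0.5578, -0.1369, 0.0874]
tcp_rot: [[0.514, 0.001, 0.858], [-0.858, -0.0, 0.514], [0.001, -1.0, 0.0]]
force: [-0.5, -1.2, -0.1]
opening: 0.196
```

Call:
arm_command:
  translation:
    - [0.4, 0, 0]
    - [0.81, 0, 0]
    - [0.81, 0, 0]
    - [0.81, 0, 0]
    - [0.81, 0, 0]
  rotation:
    - [0, 0, 0]
    - [0, 0, 0]
    - [0, 0, 0]
    - [0, 0, 0]
    - [0, 0, 0]
  grip: [-1, -1, -1, -1, -1]

```text
time_s: 13.5
position: [0.5896, -0.1912, 0.0859]
tcp_rot: [[0.514, -0.002, 0.858], [-0.858, 0.001, 0.514], [-0.002, -1.0, -0.001]]
force: [1.2, 0.7, -0.4]
opening: 0.647
```

```bash
python3 - <<'E'
from h import *
s=bot.read_state();print(s["time_s"],s["position"],s["opening"])
c=wcap("w5"); cv2.imwrite("pics/w5v.png",cv2.resize(c["image"][80:400,60:500],None,fx=1.8,fy=1.8,interpolation=cv2.INTER_CUBIC))
E
```

```text
13.5 [ 0.58959824 -0.1912206   0.08594301] 0.6466293621439827
```

View pics/w5v.png

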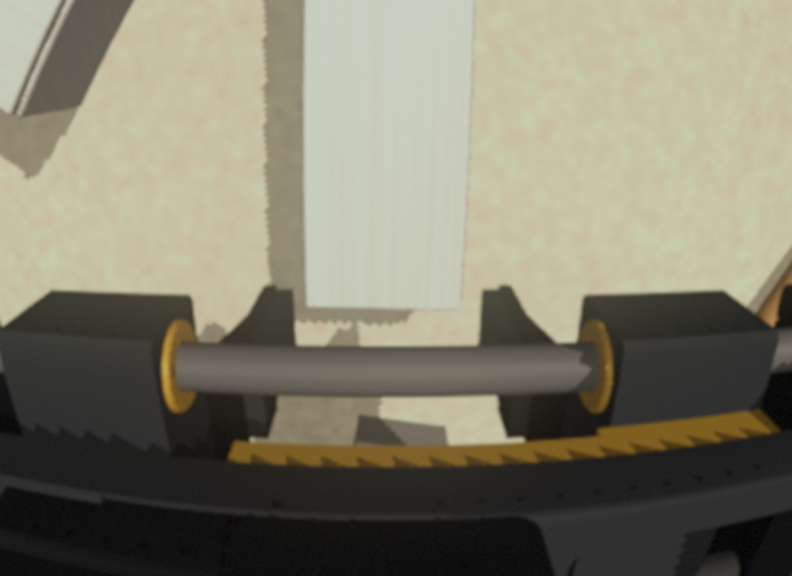

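```bash
python3 - <<'E'
from h import *
c=np.load("w5.npy",allow_pickle=True).item();T=c["T"]@np.linalg.inv(np.array(c["hand_eye"]));Ti=np.linalg.inv(T)
f=lambda u,v,z: wat(c,60+u/1.8,80+v/1.8,z)
for z in(.042,.049):
  for p in((306,307),(461,307),(306,20),(472,20)):
    w=f(*p,z); print(z,w.round(4),"tool",(Ti@np.r_[w,1])[:3].round(4))
for k in([-.0095,-.002,.028],[.0095,-.002,.028],[-.0095,.022,.028],[0,-.03,.028],[0,-.048,.028]):
    print(k,((wproj(c,(T@np.r_[k,1])[:3])[0]-[60,80])*1.8).round())
E
```

```text
0.042 [ 0.5715 -0.2225  0.042 ] tool [ 0.0176  0.0439 -0.0315]
0.042 [ 0.6234 -0.1913  0.042 ] tool [0.0176 0.0439 0.029 ]
0.042 [ 0.5183 -0.128   0.042 ] tool [-0.0908  0.0442 -0.0286]
0.042 [ 0.5687 -0.0977  0.042 ] tool [-0.0909  0.0441  0.0302]
0.049 [ 0.5709 -0.2194  0.049 ] tool [ 0.0146  0.0369 -0.0305]
0.049 [ 0.621  -0.1893  0.049 ] tool [0.0146 0.0369 0.028 ]
0.049 [ 0.5194 -0.128   0.049 ] tool [-0.0902  0.0372 -0.0277]
0.049 [ 0.5682 -0.0988  0.049 ] tool [-0.0902  0.0371  0.0292]
[-0.0095, -0.002, 0.028] [480. 284.]
[0.0095, -0.002, 0.028] [476. 341.]
[-0.0095, 0.022, 0.028] [469. 259.]
[0, -0.03, 0.028] [493. 355.]
[0, -0.048, 0.028] [505. 390.]
```

Rear end at tool x = +17.6 mm with a lid width of 60.5 mm at z = 42, so the lid is home. The fingers, once fully open, will straddle the tin about 61 mm behind its centre. Next I finish opening, descend and close.

Call:
arm_command:
  translation:
    - [0, 0, 0]
    - [0, 0, 0]
    - [0, 0, 0]
    - [0, 0, 0]
    - [0, 0, 0]
  rotation:
    - [0, 0, 0]
    - [0, 0, 0]
    - [0, 0, 0]
    - [0, 0, 0]
    - [0, 0, 0]
  grip: [-1, -1, -1, -1, -1]

```text
time_s: 14.05
position: [0.5908, -0.1923, 0.0865]
tcp_rot: [[0.514, 0.0, 0.858], [-0.858, -0.0, 0.514], [0.0, -1.0, 0.0]]
force: [0.0, -0.3, 1.0]
opening: 0.993
```

Call:
arm_command:
  translation:
    - [0, 0.15, 0]
    - [0, 0.3, 0]
    - [0, 0.4, 0]
    - [0, 0.45, 0]
  rotation:
    - [0, 0, 0]
    - [0, 0, 0]
    - [0, 0, 0]
    - [0, 0, 0]
  grip: [-1, -1, -1, -1]

```text
time_s: 14.45
position: [0.5898, -0.1919, 0.0486]
tcp_rot: [[0.514, -0.003, 0.858], [-0.858, 0.001, 0.514], [-0.003, -1.0, -0.001]]
force: [-0.2, -0.3, 0.4]
opening: 1.002
```

Call:
arm_command:
  translation:
    - [0, 0.05, 0]
    - [0, 0.1, 0]
    - [0, 0.15, 0]
    - [0, 0.15, 0]
  rotation:
    - [0, 0, 0]
    - [0, 0, 0]
    - [0, 0, 0]
    - [0, 0, 0]
  grip: [-1, -1, -1, -1]

```text
time_s: 14.85
position: [0.5905, -0.1922, 0.038]
tcp_rot: [[0.514, -0.001, 0.858], [-0.858, 0.0, 0.514], [-0.001, -1.0, -0.0]]
force: [0.7, -0.2, 0.3]
opening: 1.0
```

Call:
arm_command:
  translation:
    - [0, 0.06, 0]
    - [0, 0.12, 0]
    - [0, 0.175, 0]
    - [0, 0.175, 0]
  rotation:
    - [0, 0, 0]
    - [0, 0, 0]
    - [0, 0, 0]
    - [0, 0, 0]
  grip: [-1, -1, -1, -1]

```text
time_s: 15.25
position: [0.5903, -0.1921, 0.0236]
tcp_rot: [[0.514, -0.001, 0.858], [-0.858, 0.001, 0.514], [-0.001, -1.0, -0.001]]
force: [0.1, -0.4, 0.9]
opening: 0.998
```

Call:
arm_command:
  translation:
    - [0, 0, 0]
    - [0, 0, 0]
    - [0, 0, 0]
    - [0, 0, 0]
    - [0, 0, 0]
  rotation:
    - [0, 0, 0]
    - [0, 0, 0]
    - [0, 0, 0]
    - [0, 0, 0]
    - [0, 0, 0]
  grip: [0.5, 0.5, 0.5, 0.5, 0.5]

```text
time_s: 15.75
position: [0.5908, -0.1927, 0.0247]
tcp_rot: [[0.514, 0.0, 0.858], [-0.858, -0.001, 0.514], [0.001, -1.0, -0.0]]
force: [-0.5, -1.9, 0.5]
opening: 0.707
```

Call:
arm_command:
  translation:
    - [0, 0, 0]
    - [0, 0, 0]
    - [0, 0, 0]
    - [0, 0, 0]
  rotation:
    - [0, 0, 0]
    - [0, 0, 0]
    - [0, 0, 0]
    - [0, 0, 0]
  grip: [1, 1, 1, 1]

```text
time_s: 16.15
position: [0.5908, -0.1926, 0.0246]
tcp_rot: [[0.514, -0.0, 0.858], [-0.858, -0.0, 0.514], [0.0, -1.0, -0.0]]
force: [-0.7, -1.5, 1.7]
opening: 0.709
```

Call:
arm_command:
  translation:
    - [0, 0, 0]
    - [0, 0, 0]
    - [0, 0, 0]
    - [0, 0, 0]
    - [0, 0, 0]
  rotation:
    - [0, 0.07, 0]
    - [0, 0.14, 0]
    - [0, 0.21, 0]
    - [0, 0.28, 0]
    - [0, 0.34, 0]
  grip: [1, 1, 1, 1, 1]

```text
time_s: 16.65
position: [0.5898, -0.1913, 0.0246]
tcp_rot: [[0.18, -0.002, 0.984], [-0.984, 0.002, 0.18], [-0.002, -1.0, -0.002]]
force: [-3.2, 1.1, 4.0]
opening: 0.703
```

Call:
arm_command:
  translation:
    - [0, 0, 0]
    - [0, 0, 0]
    - [0, 0, 0]
    - [0, 0, 0]
    - [0, 0, 0]
  rotation:
    - [0, 0.07, 0]
    - [0, 0.14, 0]
    - [0, 0.21, 0]
    - [0, 0.28, 0]
    - [0, 0.32, 0]
  grip: [1, 1, 1, 1, 1]

```text
time_s: 17.15
position: [0.5899, -0.1909, 0.0246]
tcp_rot: [[-0.153, -0.002, 0.988], [-0.988, 0.002, -0.153], [-0.002, -1.0, -0.002]]
force: [-2.2, 2.3, 3.7]
opening: 0.709
```

Call:
arm_command:
  translation:
    - [-0.15, 0, -0.1]
    - [-0.35, 0, -0.22]
    - [-0.55, 0, -0.35]
    - [-0.72, 0, -0.46]
    - [-0.86, 0, -0.545]
  rotation:
    - [0, 0, 0]
    - [0, 0, 0]
    - [0, 0, 0]
    - [0, 0, 0]
    - [0, 0, 0]
  grip: [1, 1, 1, 1, 1]

```text
time_s: 17.65
position: [0.5581, -0.1168, 0.0247]
tcp_rot: [[-0.15, 0.001, 0.989], [-0.989, -0.001, -0.15], [0.0, -1.0, 0.001]]
force: [1.6, -2.7, -0.1]
opening: 0.706
```

Call:
arm_command:
  translation:
    - [-0.2, 0, -0.12]
    - [-0.4, 0, -0.25]
    - [-0.6, 0, -0.38]
    - [-0.78, 0, -0.5]
    - [-0.86, 0, -0.545]
  rotation:
    - [0, 0, 0]
    - [0, 0, 0]
    - [0, 0, 0]
    - [0, 0, 0]
    - [0, 0, 0]
  grip: [1, 1, 1, 1, 1]

```text
time_s: 18.15
position: [0.5241, -0.0412, 0.0246]
tcp_rot: [[-0.15, -0.001, 0.989], [-0.989, 0.0, -0.15], [-0.0, -1.0, -0.001]]
force: [0.8, -4.8, 1.7]
opening: 0.71
```

```bash
python3 - <<'E'
from h import *
s=bot.read_state();print(s["time_s"],s["position"],s["force"])
c=wcap("w6"); cv2.imwrite("pics/w6v.png",cv2.resize(c["image"][0:330,60:500],None,fx=1.8,fy=1.8,interpolation=cv2.INTER_CUBIC))
E
```

```text
18.15 [ 0.52414526 -0.04119205  0.02461208] [ 0.78699607 -4.79765491  1.7089778 ]
```

View pics/w6v.png

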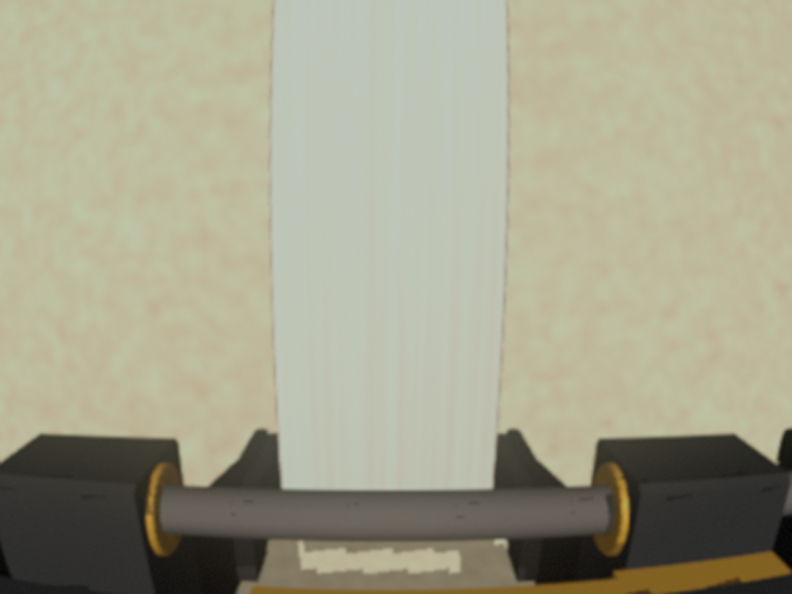

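Call:
arm_command:
  translation:
    - [-0.1, 0, 0]
    - [-0.2, 0, 0]
    - [-0.3, 0, 0]
    - [-0.4, 0, 0]
    - [-0.5, 0, 0]
  rotation:
    - [0, 0, 0]
    - [0, 0, 0]
    - [0, 0, 0]
    - [0, 0, 0]
    - [0, 0, 0]
  grip: [1, 1, 1, 1, 1]

```text
time_s: 18.7
position: [0.5311, -0.0042, 0.0246]
tcp_rot: [[-0.15, -0.001, 0.989], [-0.989, -0.001, -0.15], [0.001, -1.0, -0.001]]
force: [-0.4, -6.4, 4.9]
opening: 0.709
```

Call:
arm_command:
  translation:
    - [-0.06, 0, 0]
    - [-0.12, 0, 0]
    - [-0.18, 0, 0]
    - [-0.24, 0, 0]
    - [-0.3, 0, 0]
  rotation:
    - [0, 0, 0]
    - [0, 0, 0]
    - [0, 0, 0]
    - [0, 0, 0]
    - [0, 0, 0]
  grip: [1, 1, 1, 1, 1]

```text
time_s: 19.2
position: [0.5342, 0.0189, 0.0246]
tcp_rot: [[-0.149, -0.002, 0.989], [-0.989, -0.002, -0.149], [0.002, -1.0, -0.002]]
force: [-2.1, -7.5, 5.8]
opening: 0.708
```

Call:
arm_command:
  translation:
    - [-0.06, 0, 0]
    - [-0.12, 0, 0]
    - [-0.18, 0, 0]
    - [-0.24, 0, 0]
    - [-0.3, 0, 0]
  rotation:
    - [0, 0, 0]
    - [0, 0, 0]
    - [0, 0, 0]
    - [0, 0, 0]
    - [0, 0, 0]
  grip: [1, 1, 1, 1, 1]

```text
time_s: 19.7
position: [0.5377, 0.0428, 0.0246]
tcp_rot: [[-0.15, -0.002, 0.989], [-0.989, -0.001, -0.15], [0.002, -1.0, -0.002]]
force: [-2.6, -7.0, 4.9]
opening: 0.708
```

Call:
arm_command:
  translation:
    - [-0.06, 0, 0]
    - [-0.12, 0, 0]
    - [-0.18, 0, 0]
    - [-0.24, 0, 0]
    - [-0.3, 0, 0]
  rotation:
    - [0, 0, 0]
    - [0, 0, 0]
    - [0, 0, 0]
    - [0, 0, 0]
    - [0, 0, 0]
  grip: [1, 1, 1, 1, 1]

```text
time_s: 20.2
position: [0.5411, 0.0664, 0.0246]
tcp_rot: [[-0.15, -0.003, 0.989], [-0.989, -0.002, -0.15], [0.002, -1.0, -0.003]]
force: [-2.3, -8.2, 6.3]
opening: 0.705
```

Call:
arm_command:
  translation:
    - [-0.06, 0, 0]
    - [-0.12, 0, 0]
    - [-0.18, 0, 0]
    - [-0.24, 0, 0]
    - [-0.3, 0, 0]
  rotation:
    - [0, 0, 0]
    - [0, 0, 0]
    - [0, 0, 0]
    - [0, 0, 0]
    - [0, 0, 0]
  grip: [1, 1, 1, 1, 1]

```text
time_s: 20.7
position: [0.5445, 0.0899, 0.0246]
tcp_rot: [[-0.15, -0.004, 0.989], [-0.989, -0.002, -0.15], [0.003, -1.0, -0.003]]
force: [-1.6, -8.1, 6.4]
opening: 0.71
```

Call:
arm_command:
  translation:
    - [-0.06, 0, 0]
    - [-0.12, 0, 0]
    - [-0.18, 0, 0]
    - [-0.24, 0, 0]
    - [-0.3, 0, 0]
  rotation:
    - [0, 0, 0]
    - [0, 0, 0]
    - [0, 0, 0]
    - [0, 0, 0]
    - [0, 0, 0]
  grip: [1, 1, 1, 1, 1]

```text
time_s: 21.2
position: [0.5478, 0.1134, 0.0246]
tcp_rot: [[-0.15, -0.004, 0.989], [-0.989, -0.002, -0.15], [0.003, -1.0, -0.004]]
force: [-2.1, -8.3, 7.6]
opening: 0.707
```

Call:
arm_command:
  translation:
    - [0, 0, 0]
    - [0, 0, 0]
    - [0, 0, 0]
    - [0, 0, 0]
  rotation:
    - [0, 0, 0]
    - [0, 0, 0]
    - [0, 0, 0]
    - [0, 0, 0]
  grip: [0.2, -0.2, -0.7, -0.7]

```text
time_s: 21.6
position: [0.5484, 0.1153, 0.0239]
tcp_rot: [[-0.152, -0.003, 0.988], [-0.988, 0.001, -0.152], [-0.0, -1.0, -0.003]]
force: [0.6, -1.4, 0.3]
opening: 0.805
```

Call:
arm_command:
  translation:
    - [0, -0.1, 0]
    - [0, -0.3, 0]
    - [0, -0.5, 0]
    - [0.3, -0.5, 0]
    - [0.6, -0.5, 0]
  rotation:
    - [0, 0, 0]
    - [0, 0, 0]
    - [0, 0, 0]
    - [0, 0, 0]
    - [0, 0, 0]
  grip: [-0.7, -0.7, -0.7, 1, 1]

```text
time_s: 22.1
position: [0.5425, 0.068, 0.0654]
tcp_rot: [[-0.149, 0.001, 0.989], [-0.989, 0.0, -0.149], [-0.0, -1.0, 0.001]]
force: [0.4, 0.3, -0.2]
opening: 0.741
```

Call:
arm_command:
  translation:
    - [0, 0, 0]
    - [0, 0, 0]
    - [0, 0, 0]
    - [0, 0, 0]
    - [0, 0, 0]
  rotation:
    - [0, 0, 0]
    - [0, 0, 0]
    - [0, 0, 0]
    - [0, 0, 0]
    - [0, 0, 0]
  grip: [1, 1, 1, 1, 1]

```text
time_s: 22.6
position: [0.5423, 0.0683, 0.0644]
tcp_rot: [[-0.15, -0.0, 0.989], [-0.989, 0.0, -0.15], [-0.0, -1.0, -0.0]]
force: [0.2, 0.2, 0.5]
opening: 0.301
```

```bash
python3 - <<'E'
from h import *
s=bot.read_state();print(s["time_s"],s["position"],s["force"],s["opening"])
c=wcap("w7"); cv2.imwrite("pics/w7v.png",cv2.resize(c["image"][0:420,20:540],(780,630))[:600])
E
```

```text
22.6 [0.54226692 0.0683044  0.0643738 ] [0.16942085 0.18789386 0.51295457] 0.3013012704071034
```

View pics/w7v.png

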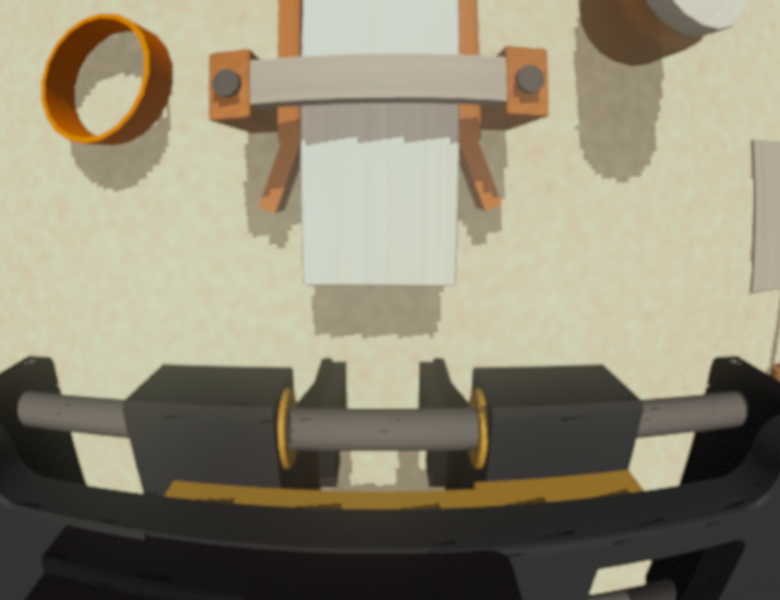

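The tin is straight in the channel, its rear edge at row 285 and the bar at row 80, and the fingers are clear behind it. I'll work out the gap to the rear edge.

```bash
python3 - <<'E'
from h import *
c=np.load("w7.npy",allow_pickle=True).item();T=c["T"]@np.linalg.inv(np.array(c["hand_eye"]))
for p in((303,284),(456,284)): w=wat(c,20+p[0]/1.5,p[1]/1.5,.042);print(w,(np.linalg.inv(T)@np.r_[w,1])[:3])
w=[wat(c,20+u/1.5,v/1.5,.0585)[:2] for u,v in((227,82),(530,79))];print("gauge o",np.mean(w,0))
E
```

```text
[0.5164605  0.10383021 0.042     ] [-0.03124963  0.0223823  -0.03084047]
[0.57661158 0.09470448 0.042     ] [-0.03125067  0.02237336  0.02999892]
gauge o [0.55805213 0.17726696]
```

Call:
arm_command:
  translation:
    - [0, 0, 0]
    - [0, 0, 0]
    - [0, 0, 0]
    - [0, 0, 0]
  rotation:
    - [0, 0, 0]
    - [0, 0, 0]
    - [0, 0, 0]
    - [0, 0, 0]
  grip: [1, 1, 1, 1]

```text
time_s: 23.05
position: [0.5423, 0.0676, 0.0645]
tcp_rot: [[-0.151, -0.0, 0.989], [-0.989, 0.0, -0.151], [-0.0, -1.0, -0.0]]
force: [0.3, -0.8, 0.8]
opening: 0.011
```

Call:
arm_command:
  translation:
    - [0, 0.2, 0]
    - [0, 0.4, 0]
    - [0, 0.5, 0]
    - [0, 0.5, 0]
  rotation:
    - [0, 0, 0]
    - [0, 0, 0]
    - [0, 0, 0]
    - [0, 0, 0]
  grip: [1, 1, 1, 1]

```text
time_s: 23.45
position: [0.5414, 0.0676, 0.0234]
tcp_rot: [[-0.151, -0.003, 0.989], [-0.989, 0.0, -0.151], [0.0, -1.0, -0.003]]
force: [-0.5, -0.1, 0.4]
opening: 0.008
```

Call:
arm_command:
  translation:
    - [-0.05, 0, 0]
    - [-0.12, 0, 0]
    - [-0.18, 0, 0]
    - [-0.22, 0, 0]
  rotation:
    - [0, 0, 0]
    - [0, 0, 0]
    - [0, 0, 0]
    - [0, 0, 0]
  grip: [1, 1, 1, 1]

```text
time_s: 23.85
position: [0.5454, 0.0857, 0.025]
tcp_rot: [[-0.15, 0.001, 0.989], [-0.989, 0.0, -0.15], [-0.0, -1.0, 0.001]]
force: [0.8, -0.1, -0.2]
opening: 0.008
```

Call:
arm_command:
  translation:
    - [-0.03, 0, 0]
    - [-0.06, 0, 0]
    - [-0.09, 0, 0]
    - [-0.12, 0, 0]
    - [-0.15, 0, 0]
  rotation:
    - [0, 0, 0]
    - [0, 0, 0]
    - [0, 0, 0]
    - [0, 0, 0]
    - [0, 0, 0]
  grip: [1, 1, 1, 1, 1]

```text
time_s: 24.35
position: [0.547, 0.096, 0.0248]
tcp_rot: [[-0.151, 0.0, 0.989], [-0.989, -0.001, -0.151], [0.001, -1.0, 0.0]]
force: [-0.6, -4.9, 3.5]
opening: 0.005
```

Call:
arm_command:
  translation:
    - [-0.025, 0, 0]
    - [-0.05, 0, 0]
    - [-0.075, 0, 0]
    - [-0.1, 0, 0]
    - [-0.125, 0, 0]
  rotation:
    - [0, 0, 0]
    - [0, 0, 0]
    - [0, 0, 0]
    - [0, 0, 0]
    - [0, 0, 0]
  grip: [1, 1, 1, 1, 1]

```text
time_s: 24.85
position: [0.5484, 0.1058, 0.0247]
tcp_rot: [[-0.151, -0.0, 0.989], [-0.989, -0.001, -0.151], [0.001, -1.0, 0.0]]
force: [-0.2, -5.8, 3.4]
opening: 0.007
```

Call:
arm_command:
  translation:
    - [-0.025, 0, 0]
    - [-0.05, 0, 0]
    - [-0.075, 0, 0]
    - [-0.1, 0, 0]
    - [-0.125, 0, 0]
  rotation:
    - [0, 0, 0]
    - [0, 0, 0]
    - [0, 0, 0]
    - [0, 0, 0]
    - [0, 0, 0]
  grip: [1, 1, 1, 1, 1]

```text
time_s: 25.35
position: [0.5498, 0.1157, 0.0248]
tcp_rot: [[-0.151, -0.0, 0.989], [-0.989, -0.001, -0.151], [0.001, -1.0, 0.0]]
force: [-0.8, -5.9, 3.6]
opening: 0.002
```

Call:
arm_command:
  translation:
    - [-0.02, 0, 0]
    - [-0.04, 0, 0]
    - [-0.06, 0, 0]
    - [-0.07, 0, 0]
    - [-0.08, 0, 0]
  rotation:
    - [0, 0, 0]
    - [0, 0, 0]
    - [0, 0, 0]
    - [0, 0, 0]
    - [0, 0, 0]
  grip: [1, 1, 1, 1, 1]

```text
time_s: 25.85
position: [0.5507, 0.122, 0.0248]
tcp_rot: [[-0.15, -0.0, 0.989], [-0.989, -0.001, -0.15], [0.001, -1.0, -0.0]]
force: [-0.3, -5.9, 3.0]
opening: 0.004
```

Call:
arm_command:
  translation:
    - [-0.02, 0, 0]
    - [-0.04, 0, 0]
    - [-0.06, 0, 0]
    - [-0.075, 0, 0]
    - [-0.09, 0, 0]
  rotation:
    - [0, 0, 0]
    - [0, 0, 0]
    - [0, 0, 0]
    - [0, 0, 0]
    - [0, 0, 0]
  grip: [1, 1, 1, 1, 1]

```text
time_s: 26.35
position: [0.5518, 0.1291, 0.0247]
tcp_rot: [[-0.151, -0.0, 0.989], [-0.989, -0.001, -0.151], [0.001, -1.0, -0.0]]
force: [-0.2, -5.4, 3.0]
opening: 0.008
```

Call:
arm_command:
  translation:
    - [-0.005, 0, 0]
    - [-0.01, 0, 0]
    - [-0.015, 0, 0]
  rotation:
    - [0, 0, 0]
    - [0, 0, 0]
    - [0, 0, 0]
  grip: [1, 1, 1]

```text
time_s: 26.65
position: [0.5519, 0.1303, 0.0248]
tcp_rot: [[-0.151, -0.0, 0.989], [-0.989, -0.001, -0.151], [0.001, -1.0, -0.0]]
force: [-0.0, -5.4, 4.2]
opening: 0.004
```

Call:
arm_command:
  translation:
    - [-0.005, 0, 0]
    - [-0.01, 0, 0]
  rotation:
    - [0, 0, 0]
    - [0, 0, 0]
  grip: [1, 1]

```text
time_s: 26.85
position: [0.552, 0.131, 0.0247]
tcp_rot: [[-0.151, -0.0, 0.989], [-0.989, -0.001, -0.151], [0.001, -1.0, -0.0]]
force: [-1.5, -4.9, 2.3]
opening: 0.003
```

Call:
arm_command:
  translation:
    - [-0.005, 0, 0]
    - [-0.01, 0, 0]
  rotation:
    - [0, 0, 0]
    - [0, 0, 0]
  grip: [1, 1]

```text
time_s: 27.05
position: [0.5522, 0.1318, 0.0248]
tcp_rot: [[-0.151, -0.0, 0.989], [-0.989, -0.001, -0.151], [0.001, -1.0, -0.0]]
force: [0.0, -5.5, 3.2]
opening: 0.002
```

Call:
arm_command:
  translation:
    - [-0.005, 0, 0]
    - [-0.01, 0, 0]
  rotation:
    - [0, 0, 0]
    - [0, 0, 0]
  grip: [1, 1]

```text
time_s: 27.25
position: [0.5523, 0.1326, 0.0248]
tcp_rot: [[-0.151, -0.0, 0.989], [-0.989, -0.001, -0.151], [0.001, -1.0, -0.0]]
force: [-0.0, -4.3, 3.0]
opening: 0.003
```

Call:
arm_command:
  translation:
    - [-0.005, 0, 0]
    - [-0.01, 0, 0]
  rotation:
    - [0, 0, 0]
    - [0, 0, 0]
  grip: [1, 1]

```text
time_s: 27.45
position: [0.5524, 0.1334, 0.0248]
tcp_rot: [[-0.151, -0.0, 0.989], [-0.989, -0.001, -0.151], [0.001, -1.0, -0.0]]
force: [-0.5, -5.2, 3.0]
opening: 0.009
```

Call:
arm_command:
  translation:
    - [-0.005, 0, 0]
    - [-0.01, 0, 0]
  rotation:
    - [0, 0, 0]
    - [0, 0, 0]
  grip: [1, 1]

```text
time_s: 27.65
position: [0.5525, 0.1342, 0.0248]
tcp_rot: [[-0.151, -0.0, 0.989], [-0.989, -0.001, -0.151], [0.001, -1.0, -0.0]]
force: [0.2, -5.6, 3.4]
opening: 0.004
```

Call:
arm_command:
  translation:
    - [-0.005, 0, 0]
    - [-0.01, 0, 0]
  rotation:
    - [0, 0, 0]
    - [0, 0, 0]
  grip: [1, 1]

```text
time_s: 27.85
position: [0.5526, 0.1349, 0.0248]
tcp_rot: [[-0.151, -0.0, 0.989], [-0.989, -0.001, -0.151], [0.001, -1.0, -0.0]]
force: [-0.1, -5.7, 2.7]
opening: 0.002
```

Call:
arm_command:
  translation:
    - [-0.005, 0, 0]
    - [-0.01, 0, 0]
  rotation:
    - [0, 0, 0]
    - [0, 0, 0]
  grip: [1, 1]

```text
time_s: 28.05
position: [0.5527, 0.1358, 0.0248]
tcp_rot: [[-0.151, -0.0, 0.989], [-0.989, -0.001, -0.151], [0.001, -1.0, -0.0]]
force: [-0.9, -5.9, 3.1]
opening: 0.006
```

Call:
arm_command:
  translation:
    - [-0.005, 0, 0]
    - [-0.01, 0, 0]
  rotation:
    - [0, 0, 0]
    - [0, 0, 0]
  grip: [1, 1]

```text
time_s: 28.25
position: [0.5528, 0.1362, 0.0247]
tcp_rot: [[-0.15, -0.001, 0.989], [-0.989, -0.002, -0.15], [0.002, -1.0, -0.0]]
force: [-0.6, -6.6, 3.6]
opening: 0.002
```

Call:
arm_command:
  translation:
    - [-0.003, 0, 0]
    - [-0.006, 0, 0]
    - [-0.006, 0, 0]
  rotation:
    - [0, 0, 0]
    - [0, 0, 0]
    - [0, 0, 0]
  grip: [1, 1, 1]

```text
time_s: 28.55
position: [0.5528, 0.1363, 0.0248]
tcp_rot: [[-0.15, -0.001, 0.989], [-0.989, -0.002, -0.15], [0.003, -1.0, -0.0]]
force: [-0.5, -7.7, 4.6]
opening: 0.001
```

Call:
arm_command:
  translation:
    - [-0.003, 0, 0]
    - [-0.006, 0, 0]
    - [-0.006, 0, 0]
  rotation:
    - [0, 0, 0]
    - [0, 0, 0]
    - [0, 0, 0]
  grip: [1, 1, 1]

```text
time_s: 28.85
position: [0.5529, 0.1363, 0.0248]
tcp_rot: [[-0.15, -0.001, 0.989], [-0.989, -0.003, -0.15], [0.003, -1.0, -0.001]]
force: [-0.8, -9.4, 4.2]
opening: 0.006
```

It's at the stop. I'll build up to about 15 N and hold.

Call:
arm_command:
  translation:
    - [-0.005, 0, 0]
    - [-0.01, 0, 0]
    - [-0.015, 0, 0]
    - [-0.015, 0, 0]
  rotation:
    - [0, 0, 0]
    - [0, 0, 0]
    - [0, 0, 0]
    - [0, 0, 0]
  grip: [1, 1, 1, 1]

```text
time_s: 29.25
position: [0.5528, 0.1364, 0.0248]
tcp_rot: [[-0.149, -0.002, 0.989], [-0.989, -0.005, -0.149], [0.005, -1.0, -0.001]]
force: [-1.6, -13.5, 5.2]
opening: 0.005
```

Call:
arm_command:
  translation:
    - [-0.006, 0, 0]
    - [-0.006, 0, 0]
    - [-0.006, 0, 0]
    - [-0.006, 0, 0]
    - [-0.006, 0, 0]
  rotation:
    - [0, 0, 0]
    - [0, 0, 0]
    - [0, 0, 0]
    - [0, 0, 0]
    - [0, 0, 0]
  grip: [1, 1, 1, 1, 1]

```text
time_s: 29.75
position: [0.5529, 0.1364, 0.0248]
tcp_rot: [[-0.149, -0.002, 0.989], [-0.989, -0.005, -0.149], [0.006, -1.0, -0.001]]
force: [-1.0, -15.3, 5.6]
opening: 0.006
```

Call:
arm_command:
  translation:
    - [0, 0, 0]
    - [0, 0, 0]
    - [0, 0, 0]
    - [0, 0, 0]
    - [0, 0, 0]
  rotation:
    - [0, 0, 0]
    - [0, 0, 0]
    - [0, 0, 0]
    - [0, 0, 0]
    - [0, 0, 0]
  grip: [1, 1, 1, 1, 1]

```text
time_s: 30.25
position: [0.5529, 0.1364, 0.0248]
tcp_rot: [[-0.149, -0.002, 0.989], [-0.989, -0.005, -0.149], [0.006, -1.0, -0.001]]
force: [-2.5, -15.1, 4.7]
opening: 0.005
```

Call:
arm_command:
  translation:
    - [0, 0, 0]
    - [0, 0, 0]
    - [0, 0, 0]
  rotation:
    - [0, 0, 0]
    - [0, 0, 0]
    - [0, 0, 0]
  grip: [1, 1, 1]

```text
time_s: 30.55
position: [0.5528, 0.1364, 0.0248]
tcp_rot: [[-0.149, -0.002, 0.989], [-0.989, -0.005, -0.149], [0.006, -1.0, -0.001]]
force: [-0.9, -13.9, 3.7]
opening: 0.001
```

Call:
arm_command:
  translation:
    - [0.03, 0, 0]
    - [0.08, 0, 0]
    - [0.2, 0, 0]
    - [0.35, 0, 0]
    - [0.5, 0, 0]
  rotation:
    - [0, 0, 0]
    - [0, 0, 0]
    - [0, 0, 0]
    - [0, 0, 0]
    - [0, 0, 0]
  grip: [1, 1, 1, 1, 1]

```text
time_s: 31.05
position: [0.547, 0.0999, 0.0243]
tcp_rot: [[-0.151, -0.0, 0.989], [-0.989, 0.0, -0.151], [-0.0, -1.0, -0.0]]
force: [-0.8, -0.3, 0.5]
opening: 0.007
```

Call:
arm_command:
  translation:
    - [0.1, -0.4, 0]
    - [0.3, -0.8, 0]
    - [0.3, -1, 0]
    - [0.3, -1, 0]
    - [0.3, -1, 0]
  rotation:
    - [0, 0, 0]
    - [0, 0, 0]
    - [0, 0, 0]
    - [0, 0, 0]
    - [0, 0, 0]
  grip: [1, 1, 1, 1, 1]

```text
time_s: 31.55
position: [0.5434, 0.0765, 0.1043]
tcp_rot: [[-0.152, -0.0, 0.988], [-0.988, 0.0, -0.152], [-0.0, -1.0, -0.0]]
force: [-0.1, 0.3, -0.5]
opening: 0.005
```

```bash
python3 - <<'E'
from h import *
s=bot.read_state();print(s["time_s"],s["position"],s["force"])
c=wcap("w8");cv2.imwrite("pics/w8v.png",c["image"])
a=np.radians(81.5);A=np.array([np.cos(a),np.sin(a)]);O=np.array([.558,.1773])
for t in("tin","lid_top","bar"):
    for r in models.spot_point("wrist",t)[:2]:
        u,v=r["point"][0]*560,r["point"][1]*420; w=wat(c,u,v,{"tin":0,"lid_top":.042,"bar":.0445}[t])[:2]-O
        print(t,round(r["conf"],2),"gauge x,y",w@A,w@np.array([-A[1],A[0]]))
# rear edge of tin: brightness profile along channel axis at y=+-0.015 (rear of lid, z .042)
g=cv2.cvtColor(c["image"],cv2.COLOR_BGR2GRAY)
for y in(-.02,0,.02):
    xs=np.arange(-.07,-.012,.002)
    px=wproj(c,[np.r_[O+x*A+y*np.array([-A[1],A[0]]),.042] for x in xs]); print(y,[int(g[int(round(v)),int(round(u))]) if 0<=v<420 else -1 for u,v in px])
print("xs",xs[0],xs[1]-xs[0])
# across
for x in(-.025,):
    ys=np.arange(-.045,.0451,.002);px=wproj(c,[np.r_[O+x*A+y*np.array([-A[1],A[0]]),.042] for y in ys]);print([tuple(map(int,c["image"][int(round(v)),int(round(u))])) [0] for u,v in px])
E
```

```text
31.55 [0.54340778 0.0764718  0.10426366] [-0.12967051  0.32967215 -0.49916517]
tin 0.83 gauge x,y 0.04635803664889182 -0.0011464855102362485
lid_top 0.7 gauge x,y 0.05022445374295633 0.0004670401068051963
bar 0.69 gauge x,y -0.001431471176758624 0.0013650294352121168
-0.02 [192, 192, 196, 196, 196, 192, 156, 144, 142, 146, 145, 144, 143, 142, 138, 137, 138, 138, 140, 134, 165, 206, 206, 206, 190, 153, 152, 152, 152, 152]
0 [198, 198, 197, 199, 199, 169, 144, 143, 145, 147, 143, 142, 142, 142, 141, 142, 142, 140, 139, 136, 160, 206, 206, 206, 155, 154, 154, 154, 154, 154]
0.02 [200, 198, 199, 199, 196, 181, 150, 146, 145, 145, 145, 144, 141, 139, 141, 143, 142, 140, 141, 137, 172, 205, 205, 204, 153, 152, 152, 152, 152, 152]
xs -0.07 0.0020000000000000018
[117, 115, 114, 73, 63, 62, 62, 86, 174, 190, 193, 192, 194, 194, 190, 193, 192, 193, 192, 193, 192, 191, 195, 192, 192, 191, 193, 196, 194, 194, 193, 193, 193, 195, 195, 198, 188, 194, 76, 63, 63, 62, 74, 115, 116, 117]
```

```bash
python3 -c "
from rig import bot
print(bot.hand_in())"
```

```text
the job is handed in; nothing more can be done
None
```

I pressed the lid home, slid the tin along the channel under the bar, and bedded it against the end stop. I then let go and handed the job in at about 31.6 s. `bot.hand_in()` gave no verdict.

- **Lid:** It moved about 8.5 mm at a steady 6–7 N, then stopped hard; I ended the press at 13 N. Afterwards its width in the picture fitted a top 42 mm above the table, which is fully home.
- **Slide:** I moved the tin gripped at its rear, then pushed it with the fingers shut. It passed under the bar without catching. Along the way the wrist read at most about 8 N along the channel and up to 7.6 N vertically.
- **Bedding:** I felt the stop with the tin about 48 mm past the bar. The push held at 14–15 N for about 1.3 s with no movement.
- **Last check:** The wrist camera put the tin about 49 mm past the bar, within about 1 mm of the channel's middle and straight to about 1 mm across its width. The tin and lid-top detections gave 46 and 50 mm. The gripper was clear, with near-zero force.

**Disagreement with the given sizes:** The first touch on the lid showed the fingertips about 2 mm behind the TCP, not 22 mm ahead of it. The camera pictures agreed, so I used the measured value for every height after that.

I did not re-measure the bystanders at the end. No unexpected contact showed in the forces. The ring cutter, jar and spatula looked in place in the last picture I viewed, taken before the final push.

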